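Portion marbles into a jar through the cam-lever filling hopper

TASK

Portion some marbles into the open jar with the filling hopper: with the scoop, and not with the fingers, tip at least three of the tray's marbles into the hopper while its gate is closed, and set the scoop down flat. Then swing the hopper's cam lever up by its black grip to the point of highest lift, where it stands upright, and hold it there against its spring while the marbles run out, so that at least three end up in the jar; finish while still holding the lever at the highest lift. Leave the jar in its place and everything else undisturbed.

Things in the scene. Friction and masses are not known exactly. Their poses are not given: they have to be found in the camera images.
- hopper: bench filling hopper, fixed: clear plastic bin, floor sloping 25 deg to the gate, on posts over a dark base plate 235 x 150 x 8 mm. Origin: on the work surface under the bin; x = discharge direction (bin, gate, lever, jar in that order), y along the lever's shaft, z up. Bin 72 mm wide inside; flared collar on top, rim 196 mm up at back and sides; front wall at x = +28 mm, 202 mm high
- hopper_mouth (a point): centre of the hopper's filling mouth, 200 mm above the work surface; the collar reaches 60 mm behind it (-x of the hopper), 56 mm ahead, 65 mm to each side
- behind_gate (a point): point on the bin's axis 19 mm behind the closed gate, 11 mm above the sloping floor: the marbles collect here
- gate (a joint): lift gate at the front of the bin, a steel plate: its lift in m. 0 closed, 0.033 at the highest lift. Carried by the cam: lift = 0.022 x (sin(angle - 0.524) + 0.5), angle = the cam lever's value. A marble passes from about 0.023 on
- cam_lever (a joint): eccentric lever that lifts the gate, turning about hopper y; rad. 0 = at rest, pointing along hopper +x and 30 deg below level; grows as the grip swings up; 2.09 (upright, grip straight above the shaft) is the highest lift; beyond, it leans over the bin to a stop at 2.6 and the gate sinks. A spring returns it to 0 when let go (1 N at the grip at rest, 2 to 3 N upright)
- cam_axis (a point): middle of the lever's shaft, 150 mm above the work surface, 66 mm from the hopper's origin along its x
- lever_grip (a point): centre of the black barrel grip on the lever's end, a roller 24 mm across and 28 mm wide between flat ends (its axis parallel to the shaft), 115 mm from the shaft axis; rod 12 mm thick. At rest it is 92 mm above the work surface and 166 mm from the hopper's origin along its x; upright 265 mm above the surface
- jar: open glass jar standing on the hopper's base plate under the chute, 72 mm wide, 62 mm high, wall 3.5 mm. Origin: centre of its underside
- jar_middle (a point): middle of the jar's inside, 30 mm above its underside
- tray: open wooden tray, fixed, 215 mm long (its x), 86 wide (its y), 32 high; walls and floor 5 mm (76 mm wide inside). Origin on the underside; inside, the floor runs from the upright end wall at x = -100 mm to x = +83 mm, where a 45 deg ramp rises away to the +x end for scooping against. The scoop lies at the -x end, mouth towards +x, where the marbles lie
- scoop: steel scoop with wooden handle, lying in the tray. Origin: centre of its flat underside; x to the mouth, z up. Bowl 76 long (front edge 38 mm ahead of the origin), 68 wide (64 inside), floor 2 mm thick, open at +x, sides 22 to 34, back 42 mm high. Handle straight back, 16 x 16 mm, 85 long, its axis 58 mm above the underside, its end over the tray's end wall. About 0.15 kg
- scoop_grip (a point): point on the handle's axis: 75 mm behind the scoop's origin, 58 mm above its underside; pinch it here across the handle (16 mm wide)
- marble0_center (a point): centre of a greenish glass marble, 20 mm across, 10.5 g, starting in the tray (the five are alike)
- marble1_center (a point): centre of a greenish glass marble, 20 mm across, 10.5 g, starting in the tray (the five are alike)
- marble2_center (a point): centre of a greenish glass marble, 20 mm across, 10.5 g, starting in the tray (the five are alike)
- marble3_center (a point): centre of a greenish glass marble, 20 mm across, 10.5 g, starting in the tray (the five are alike)
- marble4_center (a point): centre of a greenish glass marble, 20 mm across, 10.5 g, starting in the tray (the five are alike)
- night_lamp: bystander: press-button night lamp, round white plastic base and frosted dome, 84 mm wide, 102 mm high. Origin: centre of its underside
- buddha: bystander: white ceramic Buddha figurine, 80 mm wide, 109 mm high. Origin: centre of its underside
- chopstick_holder: bystander: round bamboo holder full of chopsticks, 76 mm wide, 120 mm high, chopsticks up to 240 mm. Origin: centre of its underside
- round_tin: bystander: round steel tin with its lid closed, 86 mm wide, 50 mm high. Origin: centre of its underside
- jar_lid: bystander: wooden jar lid lying upside down, cork plug up, 76 mm wide, 22 mm high. Origin: centre of its underside
- closed_jar: bystander: glass jar closed with a wooden lid, 76 mm wide, 77 mm high. Origin: centre of its underside

How it is judged:
By the outcome, as a careful person would: the job done as asked, in the order asked, and still so for the second after the job is handed in, while the arm keeps its last pose, push and grip.
It also fails if it takes over 72 s, if anything falls off the work surface, if the arm or the gripper's body presses on something with over 40 N, if the wrist force passes 120 N, or if a joint passes its speed limit or range.

ROBOT

A 6-joint arm with a two-finger parallel gripper is mounted at the origin on the work surface. World frame = base frame: x ahead of the robot, y to its left, z up, the work surface at z = 0. Lengths are in m, angles in degrees, forces in N, time in s.
With the tool pointing down it reaches from about 0.425 to 0.95 m from the base axis. Payload 14.7 kg.
Tool frame: the origin (TCP) lies midway between the tips of the shut fingers; the grasp point (between the pads) lies 19 mm behind it; z points along the fingers, x is the direction in which the jaws open and shut, and the axes are right-handed (so a half turn about z gives the same grasp; the last joint's range is limited). The gripper opens to 85 mm and grips with 20 to 120 N. Pads are 22 mm wide; open, the fingers measure 114 mm over their backs; the gripper's body (76 mm by 85 mm) begins 54 mm behind the grasp point. The pads swing forward as they close: fully open they stand 13 mm farther back than shut.
Start: joints at [-74.347, 27.513, 91.461, -0, 61.026, -2.67], TCP at [0.204, -0.617, 0.231] pointing down, gripper open.
Joint ranges: [-157.49, 157.49], [-46.99, 117.5], [13.45, 153.17], [-89.5, 269.5], [5.16, 153.95], [-167.48, 167.48]. Speed limits (degrees/s): [108.29, 108.29, 136.94, 172.46, 172.46, 172.46].

INTERFACE

Orientations are given as [roll, pitch, yaw] about the fixed x, y, z axes, in that order (R = Rz(yaw) Ry(pitch) Rx(roll)).
In Python, from plant import readout, get_image, get_calibration, ctrl, spotter gives the robot as it stands.
- The arm moves only by the shell command python3 -m handwheel 'ROWS' [FORCE]. ROWS is JSON, a list of rows, each a list of 3 entries, a list of its own where there are three numbers: the gripper's target within -1 to 1 (shut at 1, half-way at 0, fully open at -1), then the shift along the tool's x, y, z in m, then the turn about the tool's z in rad. A call has 1 to 10 rows; each row is the pose to reach, as a shift and turn from the pose commanded when the call began, along the tool's axes at that moment; what a row does not reach only later rows make up. A row lasts 1/12 s, in which the tool goes at most 41.7 mm and 7.16 degrees, less where a joint would pass 70% of its speed; a pose out of reach is approached as far as the arm can. A call with a gripper value outside its range is refused whole. The fingers move at their own pace and stop on an object; FORCE is the grip in N (left out, the last holds). Time passes only in rows, so rows that repeat a pose let the fingers close. It gives the time, the measured TCP pose, the force and the opening at its end, in the units of the state.
- readout.read_state(): the state, without advancing time (a new reading comes with each control period).
- get_image(name): name is "scene" or "side" or "wrist"; returns (picture, depth): 420x560x3 uint8, red, green, blue; 420x560 float32, m along the optical axis (not along the pixel's ray), 0 where there is no reading.
- get_calibration(name): a dict with "camera_matrix" (3x3 intrinsics, pixels), "extrinsics" (4x4, takes a point from camera to world coordinates). Camera axes: x right, y down, z forward; pixel columns grow to the right and rows downward; lengths in m; the calibration is good to about 2 mm. A picture is of the moment at which its call begins: read the wrist's pose just before it. get_calibration takes no time and is no camera call; for the wrist camera it gives the pose at the moment of the call.
- ctrl.close_job(): hands the job in, once; it reports no verdict.
Trained networks look in the newest picture that a camera, given by its name, has taken for a name from the list of things; names that differ only in an ending like _2 or _b are one class to them, and where a whole thing is asked for, a point or a joint stands for the part that bears it (a point fixed in the world has none). Each returns a list of dicts, best first, with "confidence" (0 to 1); they miss things now and then, are a little off and sometimes report something else, mostly with a low value. They report only what shows in the picture. A call takes as long as a camera call.
- spotter.recognise(target, camera): "extent" ([left, top, width, height] in pixels, round what is visible of it).
- spotter.masks_of(target, camera): "region" (420x560 bool, what is visible of it) and "extent" ([left, top, width, height] in pixels, round what is visible of it).
- spotter.place_of(target, camera): "xy" ([column, row] in pixels: a listed point, or the origin of a listed thing).
The state is a dict: "clock": time; "q": joint angles; "qvel": joint speeds; "joint_torque": joint torques, N m; "position": TCP position; "tool_rot": TCP orientation; "force": force on the tool from outside, world axes, zero at the start; "wrist_torque": the same for the moment, N m; "finger_gap": opening from 0.0 (shut) to 1.0 (fully open).
Only numpy, scipy, OpenCV 4.12 (cv2) and the standard library are available. Lean on these libraries where they do the work, as an engineer would, in place of code of your own. Each camera call takes 0.05 s, during which the arm holds its last target.

## Working session

There is one attempt and no reset: what is moved stays moved. The work goes in short steps, Python scripts to look and compute and a shell command to move; the robot and the scene stay as the last step left them, time stands still between calls to the robot, and variables do not carry over. Pictures are saved under pics/ and viewed, and the job is handed in when it is done.

```bash
ls; mkdir -p pics
cat > h.py <<'E'
import numpy as np, cv2
from plant import readout, get_image, get_calibration, ctrl, spotter
def shot(cam,fn):
    im,d=get_image(cam); cv2.imwrite('pics/'+fn+'.png',cv2.cvtColor(im,cv2.COLOR_RGB2BGR)); np.save('pics/'+fn+'.npy',d)
    return im,d
def world(cam,px,d):
    """px (N,2) col,row; d depth"""
    c=get_calibration(cam);K=np.array(c['camera_matrix']);T=np.array(c['extrinsics'])
    px=np.atleast_2d(px).astype(float);d=np.atleast_1d(d)
    r=np.c_[(px[:,0]-K[0,2])/K[0,0],(px[:,1]-K[1,2])/K[1,1],np.ones(len(px))]*d[:,None]
    return r@T[:3,:3].T+T[:3,3]
def atz(cam,px,z):
    c=get_calibration(cam);K=np.array(c['camera_matrix']);T=np.array(c['extrinsics'])
    r=T[:3,:3]@np.array([(px[0]-K[0,2])/K[0,0],(px[1]-K[1,2])/K[1,1],1.])
    return T[:3,3]+r*(z-T[2,3])/r[2]
def proj(cam,P):
    c=get_calibration(cam);K=np.array(c['camera_matrix']);T=np.array(c['extrinsics'])
    q=(np.atleast_2d(P)-T[:3,3])@T[:3,:3]; u=q@K.T
    return u[:,:2]/u[:,2:]
E
python3 - <<'E'
from h import *
np.set_printoptions(precision=4,suppress=True)
print(readout.read_state())
for c in('scene','side','wrist'):
    shot(c,c+'0'); k=get_calibration(c); print(c,k['camera_matrix'],k['extrinsics'])
for t in ['hopper','hopper_mouth','behind_gate','cam_axis','lever_grip','jar','jar_middle','tray','scoop','scoop_grip','marble0_center']:
    for c in('scene','side'):
        try: print(t,c,[(np.round(a['xy'],1).tolist(),round(a['confidence'],2)) for a in spotter.place_of(t,c)][:6])
        except Exception as e: print(t,c,e)
print(readout.read_state()['clock'])
E
```

```text
pics
{'clock': 0.0, 'q': array([-74.3476,  27.5516,  91.4924,  -0.0001,  61.0261,  -2.671 ]), 'qvel': array([ 0.0198,  0.0177, -0.0314, -0.0657,  0.0122,  0.0344]), 'joint_torque': array([  0.0008, -95.0646, -43.0178,   0.0001,   0.0123,   0.0001]), 'position': array([ 0.2042, -0.6167,  0.2307]), 'tool_rot': array([-179.9968,    0.0701,  -71.6765]), 'force': array([-1.1115,  0.0034, -0.1543]), 'wrist_torque': array([-0.0156, -0.0101,  0.0235]), 'finger_gap': 1.0038683731792053}
scene [[395.4854   0.     284.2773]
 [  0.     395.4854 210.4328]
 [  0.       0.       1.    ]] [[ 0.5583  0.5294 -0.6388  1.2584]
 [ 0.8295 -0.3688  0.4193 -0.4982]
 [-0.0136 -0.764  -0.645   0.8349]
 [ 0.      0.      0.      1.    ]]
side [[414.581    0.     276.2122]
 [  0.     414.581  213.8227]
 [  0.       0.       1.    ]] [[ 0.9754 -0.1627  0.1486  0.4609]
 [-0.2197 -0.7688  0.6005 -0.5518]
 [ 0.0165 -0.6184 -0.7857  0.8059]
 [ 0.      0.      0.      1.    ]]
wrist [[376.473    0.     276.9446]
 [  0.     376.473  207.4919]
 [  0.       0.       1.    ]] [[ 0.3146 -0.9042 -0.289   0.2779]
 [-0.9492 
[... 451 characters left out ...]
259.8], 0.53), ([352.8, 176.2], 0.51)]
lever_grip side [([215.6, 140.9], 0.41), ([369.6, 278.2], 0.28), ([276.0, 325.2], 0.16)]
jar scene [([341.2, 204.3], 0.71)]
jar side []
jar_middle scene [([338.0, 193.6], 0.65)]
jar_middle side []
tray scene [([228.8, 268.7], 0.8), ([319.0, 181.2], 0.36)]
tray side [([272.7, 328.6], 0.71), ([178.6, 269.1], 0.51)]
scoop scene [([208.4, 274.5], 0.77), ([230.0, 273.1], 0.27)]
scoop side [([275.4, 354.4], 0.6)]
scoop_grip scene [([177.3, 266.0], 0.72), ([254.8, 208.2], 0.56), ([206.8, 276.8], 0.24)]
scoop_grip side [([280.2, 386.8], 0.73)]
marble0_center scene [([232.3, 263.2], 0.59), ([336.7, 195.9], 0.25)]
marble0_center side [([280.4, 320.1], 0.58)]
1.25
```

View pics/scene0.png

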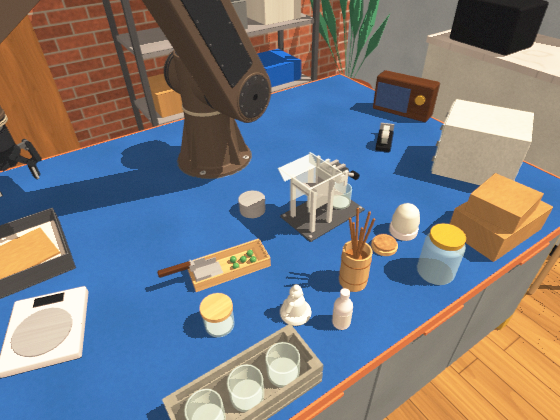

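View pics/side0.png

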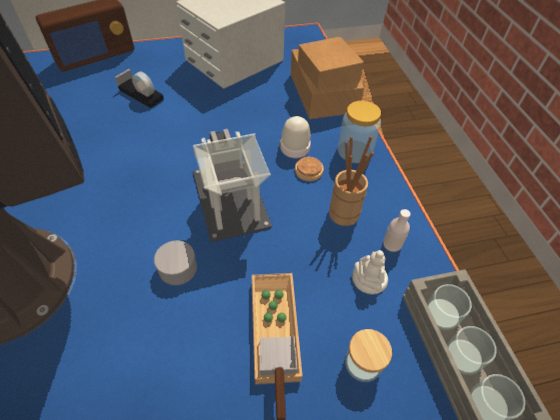

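View pics/wrist0.png

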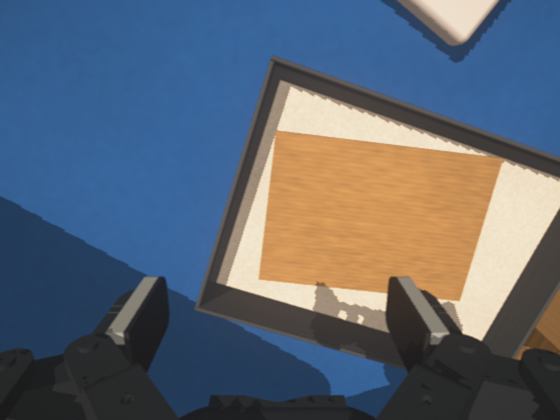

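The scene picture shows the tray at about (229,265) with the scoop handle at (175,268). The hopper is at (318,195) and discharges away from the tray toward the jar at (341,200). The side picture shows the tray at (275,328), with the five marbles near (273,305), and the hopper at (231,180). Next I'll measure the poses.

Run:
```python
from h import *
np.set_printoptions(precision=4,suppress=True)
zs={'hopper_mouth':.2,'cam_axis':.15,'lever_grip':.092,'jar':.008,'jar_middle':.038,'tray':0,'scoop':.005,'scoop_grip':.063}
for t,z in zs.items():
    for c in('scene','side'):
        for a in spotter.place_of(t,c)[:2]: print(t,c,round(a['confidence'],2),atz(c,a['xy'],z))
# mask of tray etc in side
for t in['tray','scoop','hopper','night_lamp','buddha','chopstick_holder','round_tin','jar_lid','closed_jar','marble0_center']:
  for c in ('scene','side'):
    ms=spotter.masks_of(t,c)
    for m in ms[:6 if 'mar' in t else 1]:
        d=np.load(f'pics/{c}0.npy');r=m['region']&(d>0);ys,xs=np.nonzero(r)
        if len(xs)<5: continue
        P=world(c,np.c_[xs,ys],d[ys,xs]);
        s=f"{t} {c} {m['confidence']:.2f} n{len(xs)} mean{P.mean(0)} z95 {np.percentile(P[:,2],98):.3f}"
        if t in('tray','scoop'):
            hi=P[P[:,2]>(.025 if t=='tray' else .05)]; s+=' rect(hi)'+str(cv2.minAreaRect((hi[:,:2]*1000).astype(np.float32))) if len(hi)>3 else ''
        print(s)
print(readout.read_state()['clock'])
```

```text
hopper_mouth scene 0.75 [0.5152 0.0753 0.2   ]
hopper_mouth side 0.87 [0.5128 0.078  0.2   ]
hopper_mouth side 0.49 [ 0.515  -0.3491  0.2   ]
cam_axis scene 0.66 [0.5025 0.1819 0.15  ]
cam_axis side 0.67 [0.5079 0.1719 0.15  ]
lever_grip scene 0.53 [ 0.6365 -0.192   0.092 ]
lever_grip scene 0.51 [0.507  0.2623 0.092 ]
lever_grip side 0.41 [0.4972 0.2553 0.092 ]
lever_grip side 0.28 [ 0.7398 -0.2008  0.092 ]
jar scene 0.71 [0.5207 0.2106 0.008 ]
jar_middle scene 0.65 [0.4989 0.2123 0.038 ]
tray scene 0.8 [ 0.5523 -0.2235  0.    ]
tray scene 0.36 [0.368  0.2371 0.    ]
tray side 0.71 [ 0.5411 -0.2237  0.    ]
tray side 0.51 [ 0.3659 -0.0437  0.    ]
scoop scene 0.77 [ 0.5434 -0.2811  0.005 ]
scoop scene 0.27 [ 0.5726 -0.2299  0.005 ]
scoop side 0.6 [ 0.5345 -0.278   0.005 ]
scoop_grip scene 0.72 [ 0.5208 -0.3506  0.063 ]
scoop_grip scene 0.56 [ 0.4338 -0.0643  0.063 ]
scoop_grip side 0.73 [ 0.525  -0.3541  0.063 ]
tray scene 0.56 n1719 mean[ 0.5571 -0.2042  0.0158] z95 0.033 rect(hi)((549.212158203125, -219.74151611328125), (216.61691284179688, 90.18296813964844), 81.16365814208984)
tr
[... 715 characters left out ...]
104 mean[0.7115 0.2672 0.0561] z95 0.102
buddha scene 0.57 n835 mean[ 0.7902 -0.1645  0.0422] z95 0.104
buddha side 0.82 n1180 mean[ 0.7647 -0.1678  0.0462] z95 0.106
chopstick_holder scene 0.59 n1625 mean[0.7859 0.0235 0.0933] z95 0.215
chopstick_holder side 0.66 n2119 mean[0.7736 0.0221 0.1007] z95 0.225
round_tin scene 0.66 n598 mean[ 0.3837 -0.0476  0.0372] z95 0.051
round_tin side 0.74 n1506 mean[ 0.3666 -0.0515  0.0428] z95 0.053
jar_lid scene 0.63 n449 mean[0.7407 0.1841 0.017 ] z95 0.024
jar_lid side 0.58 n536 mean[0.7292 0.1818 0.0193] z95 0.026
closed_jar scene 0.62 n1207 mean[ 0.7121 -0.3306  0.0597] z95 0.079
closed_jar side 0.81 n1786 mean[ 0.6907 -0.3348  0.0679] z95 0.079
3.05
```

Run:
```python
import cv2
a=cv2.imread('pics/side0.png'); cv2.imwrite('pics/sidecrop_tray.png',cv2.resize(a[255:420,220:340],None,fx=4,fy=3.6,interpolation=2)[:600])
cv2.imwrite('pics/sidecrop_hop.png',cv2.resize(a[110:250,170:330],None,fx=4,fy=4,interpolation=2))
a=cv2.imread('pics/scene0.png'); cv2.imwrite('pics/scenecrop_hop.png',cv2.resize(a[130:250,260:400],None,fx=5,fy=5,interpolation=2))
```

```text
(no output)
```

View pics/sidecrop_tray.png

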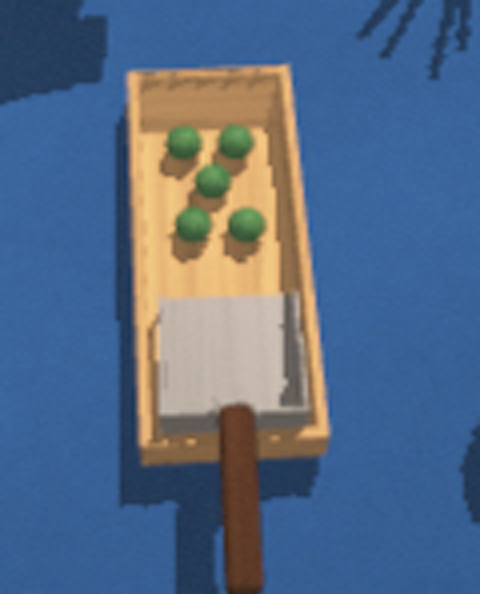

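View pics/sidecrop_hop.png

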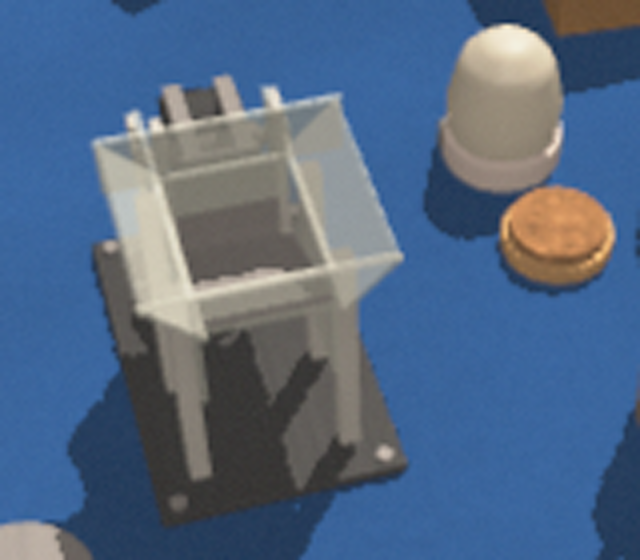

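View pics/scenecrop_hop.png

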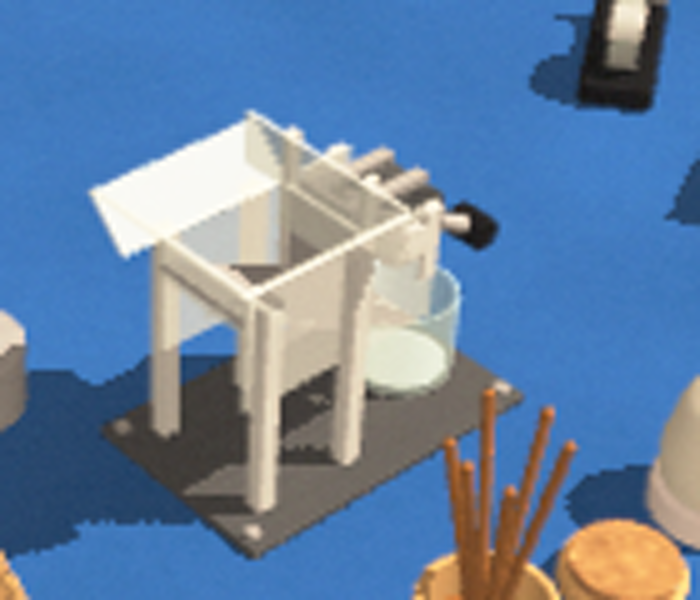

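Run:
```python
from h import *
np.set_printoptions(precision=4,suppress=True)
def crop(c,p,s,o): return [atz(c,(p[0]/s+o[0],p[1]/s+o[1]),z) for z in [p[2]]][0]
print('side plate'); 
for p in[(165,525,.008),(407,465,.008),(95,245,.008)]: print(crop('side',p,4,(170,110)))
print('scene plate')
for p in[(100,432,.008),(255,557,.008),(522,397,.008)]: print(crop('scene',p,5,(260,130)))
print('side collar BL,BR,FR,FL')
for p in[(137,310,.196),(403,257,.196),(340,95,.2),(95,145,.2)]: print(crop('side',p,4,(170,110)))
print('scene collar BL, BR, FR, FL')
for p in[(95,192,.196),(250,296,.196),(410,215,.2),(250,112,.2)]: print(crop('scene',p,5,(260,130)))
# tray from side crop: scale 4, 3.6 offset 220,255
f=lambda p:atz('side',(p[0]/4+220,p[1]/3.6+255),p[2])
print('tray side corners near-L, near-R, far-R, far-L');
for p in[(140,447,.032),(328,432,.032),(289,66,.032),(127,72,.032)]: print(f(p))
print('marbles');
for p in[(184,142,.015),(236,140,.015),(213,181,.015),(194,224,.015),(246,224,.015)]: print(f(p))
print('handle');
for p in[(237,408,.071),(243,588,.071)]: print(f(p))
print(proj('scene',[[.5,.26,.092]]))
```

```text
side plate
[0.4464 0.0103 0.008 ]
[0.593  0.0234 0.008 ]
[0.4293 0.2437 0.008 ]
scene plate
[0.4561 0.0117 0.008 ]
[0.6027 0.0249 0.008 ]
[0.5835 0.2552 0.008 ]
side collar BL,BR,FR,FL
[0.4524 0.0079 0.196 ]
[0.5878 0.0162 0.196 ]
[0.579  0.1388 0.2   ]
[0.4442 0.1258 0.2   ]
scene collar BL, BR, FR, FL
[0.4621 0.009  0.196 ]
[0.592  0.0226 0.196 ]
[0.5873 0.1374 0.2   ]
[0.4494 0.1291 0.2   ]
tray side corners near-L, near-R, far-R, far-L
[ 0.4862 -0.3232  0.032 ]
[ 0.5711 -0.3344  0.032 ]
[ 0.6052 -0.1252  0.032 ]
[ 0.5199 -0.111   0.032 ]
marbles
[ 0.5419 -0.1535  0.015 ]
[ 0.569 -0.158  0.015]
[ 0.5515 -0.1808  0.015 ]
[ 0.5365 -0.2045  0.015 ]
[ 0.5622 -0.2101  0.015 ]
handle
[ 0.5296 -0.3258  0.071 ]
[ 0.5141 -0.4043  0.071 ]
[[350.8276 175.406 ]]
```

```bash
python3 -m handwheel '[[-1,[-0.02,-0.039,0],-0.12],[-1,[-0.15,-0.39,0.01],-1.094],[-1,[-0.15,-0.39,0.01],-1.094],[-1,[-0.15,-0.39,0.01],-1.094],[-1,[-0.15,-0.39,0.01],-1.094],[-1,[-0.15,-0.39,0.01],-1.094],[-1,[-0.15,-0.39,0.01],-1.094],[-1,[-0.15,-0.39,0.01],-1.094],[-1,[-0.15,-0.39,0.01],-1.094],[-1,[-0.15,-0.39,0.01],-1.094]]' 40
```

```text
clock: 3.88
position: [0.5276, -0.3514, 0.2215]
tool_rot: [180.0, -0.0, -8.6]
force: [0.1, -0.7, 0.3]
finger_gap: 1.0
```

Run:
```python
from h import *
np.set_printoptions(precision=4,suppress=True)
s=readout.read_state(); print(s['position'],s['tool_rot'],s['clock'])
im,d=shot('wrist','w1')
for t,z in[('scoop_grip',.063),('scoop',.005),('tray',0),('marble0_center',.015)]:
    for a in spotter.place_of(t,'wrist')[:6]: print(t,round(a['confidence'],2),np.round(a['xy'],1),atz('wrist',a['xy'],z))
```

```text
[ 0.5276 -0.3514  0.2215] [179.9904  -0.0161  -8.5812] 3.8833
scoop_grip 0.84 [274.1 191.1] [ 0.5273 -0.3528  0.063 ]
scoop_grip 0.16 [452.5 120.1] [ 0.6744 -0.3171  0.063 ]
scoop 0.91 [276.9  93.4] [ 0.5391 -0.2791  0.005 ]
tray 0.61 [277.6  25.7] [ 0.5471 -0.2241  0.    ]
```

View pics/w1.png

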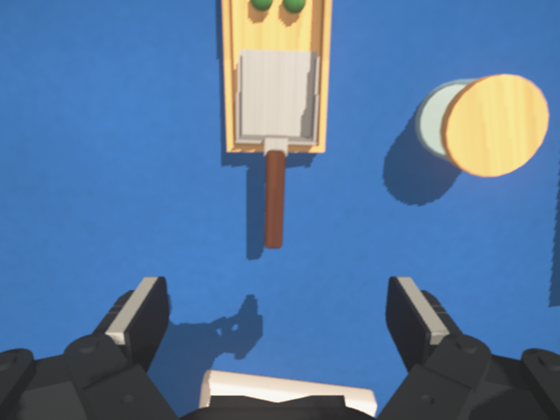

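The wrist picture shows the handle from (273,247) to (277,150), with the bowl and tray centred near column 277. I'll use depth to get the handle's direction.

Run:
```python
from h import *
np.set_printoptions(precision=4,suppress=True)
d=np.load('pics/w1.npy')
for r in (160,180,200,220,240):
    row=d[r,250:305]; P=world('wrist',np.c_[np.arange(250,305),np.full(55,r)],row); m=(P[:,2]>.05)&(P[:,2]<.1)
    print(r,P[m].mean(0),m.sum(),P[m][:,2].max(), np.linalg.norm(P[m][-1]-P[m][0]))
# tray walls
for r in (10,60,120,140):
    P=world('wrist',np.c_[np.arange(200,350),np.full(150,r)],d[r,200:350]); m=(P[:,2]>.024)&(P[:,2]<.04)
    print(r,P[m][0],P[m][-1])
for p in[(240,56),(316,52),(240,140),(316,140)]: print(atz('wrist',p,.007))
```

```text
160 [ 0.5267 -0.3294  0.0712] 20 0.07278133979744728 0.015136059574087115
180 [ 0.5242 -0.3453  0.0711] 20 0.07256074055611123 0.01537793137073942
200 [ 0.5207 -0.3617  0.071 ] 20 0.07278912269024174 0.01566298571895963
220 [ 0.5176 -0.3786  0.0714] 19 0.07273317618097175 0.015184977224647341
240 [ 0.5143 -0.3961  0.0716] 18 0.07392166797056188 0.014401206421843057
10 [ 0.503  -0.2112  0.0316] [ 0.5878 -0.2246  0.0321]
60 [ 0.4972 -0.2478  0.0314] [ 0.581  -0.2611  0.0332]
120 [ 0.4892 -0.2956  0.0313] [ 0.5738 -0.3089  0.0321]
140 [ 0.4868 -0.3126  0.032 ] [ 0.5708 -0.3255  0.0339]
[ 0.5097 -0.2449  0.007 ]
[ 0.5764 -0.2521  0.007 ]
[ 0.496  -0.3174  0.007 ]
[ 0.5669 -0.3285  0.007 ]
```

```bash
python3 -m handwheel '[[-1,[-0.0045,0.0044,0.04],0.007],[-1,[-0.0045,0.0044,0.08],0.007],[-1,[-0.0045,0.0044,0.12],0.007],[-1,[-0.0045,0.0044,0.15],0.007],[-1,[-0.0045,0.0044,0.17],0.007],[-1,[-0.0045,0.0044,0.1785],0.007],[1,[-0.0045,0.0044,0.1785],0.007],[1,[-0.0045,0.0044,0.1785],0.007],[1,[-0.0045,0.0044,0.1785],0.007],[1,[-0.0045,0.0044,0.1785],0.007]]' 40
python3 - <<'E'
from h import *
im,d=shot('wrist','w2'); s=readout.read_state(); print(s['position'],s['force'],s['wrist_torque'],s['finger_gap'])
E
```

```text
clock: 4.97
position: [0.5218, -0.3576, 0.0446]
tool_rot: [179.9, -0.1, -9.4]
force: [0.3, -0.0, -0.6]
finger_gap: 0.456
[ 0.5217909  -0.35736286  0.04444077] [ 0.59653899  0.07531225 -0.61594675] [ 0.01681826 -0.02020892 -0.02180408] 0.3631260550155636
```

View pics/w2.png

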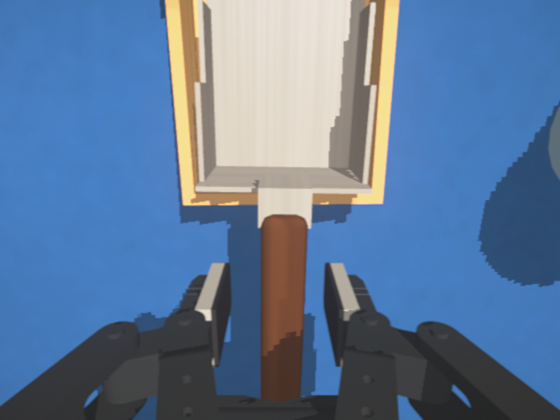

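Handle sits centred between the pads at columns 262–306, and the jaws are still closing.

```bash
python3 -m handwheel '[[1,[0,0,0],0],[1,[0,0,0],0],[1,[0,0,0],0],[1,[0,0,0],0]]' 40
python3 - <<'E'
from h import *
im,d=shot('wrist','w3'); s=readout.read_state(); print(s['position'],s['force'],s['wrist_torque'],s['finger_gap'])
E
```

```text
clock: 5.35
position: [0.5216, -0.3572, 0.0438]
tool_rot: [179.9, -0.1, -9.4]
force: [-2.3, -0.3, 8.1]
finger_gap: 0.181
[ 0.52156829 -0.35721542  0.04381432] [-1.18922036 -3.09637247  7.79283545] [-0.11191684  0.27084563  0.09929229] 0.18295302291060928
```

View pics/w3.png

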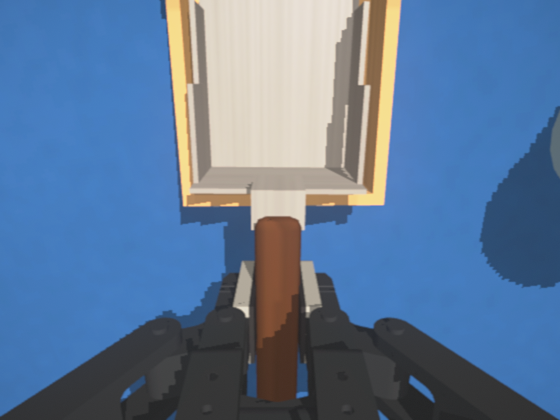

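The handle is pinched, with the gap at 0.181 (about 15 mm). The bowl sits between the tray walls, about 2 mm left of centre, so I'll push forward along the tray with a small correction.

```bash
python3 -m handwheel '[[1,[0.0015,-0.005,0],-0.007],[1,[0.0015,-0.015,0],-0.007],[1,[0.0015,-0.026,0],-0.007],[1,[0.0015,-0.037,0],-0.007],[1,[0.0015,-0.048,0],-0.007],[1,[0.0015,-0.058,0],-0.007],[1,[0.0015,-0.068,0],-0.007],[1,[0.0015,-0.077,0],-0.007],[1,[0.0015,-0.085,0],-0.007],[1,[0.0015,-0.09,0],-0.007]]' 40
python3 - <<'E'
from h import *
im,d=shot('wrist','w4'); shot('side','s4'); s=readout.read_state(); print(s['position'],s['force'],s['wrist_torque'],s['finger_gap'])
a=cv2.imread('pics/s4.png'); b=cv2.imread('pics/w4.png'); cv2.imwrite('pics/c4.png',np.hstack([cv2.resize(a[240:420,200:360],(480,540)),cv2.resize(b[:300,120:440],(320,300),).repeat(1,0) if 0 else cv2.copyMakeBorder(cv2.resize(b[:300,120:440],(320,300)),0,240,0,0,0)]))
E
```

```text
clock: 6.23
position: [0.5384, -0.2684, 0.0441]
tool_rot: [179.9, -0.1, -9.0]
force: [-0.5, -6.4, 9.9]
finger_gap: 0.179
[ 0.53828718 -0.26797687  0.04387025] [0.75951416 0.64369593 4.16904767] [ 0.14631599 -0.27786041 -0.08892049] 0.18023027411412376
```

View pics/c4.png

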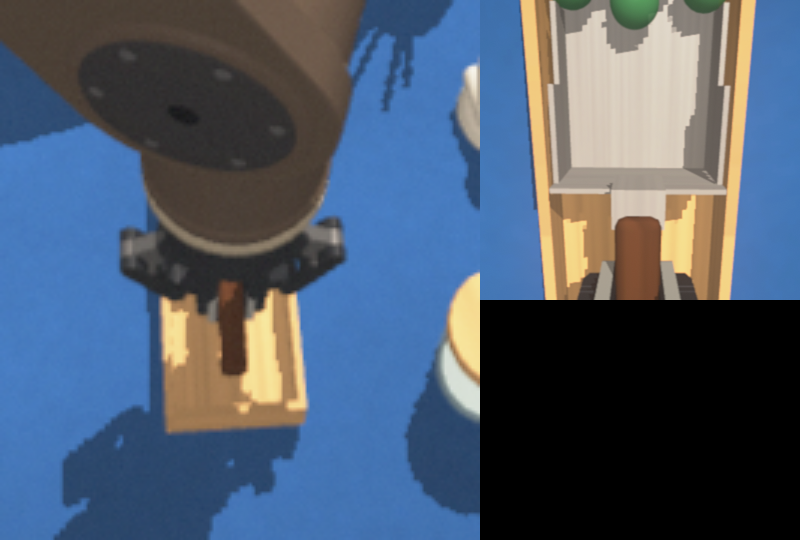

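The wrist view shows the bowl straight between the walls, with three marbles at the mouth along the top edge. I'll go further into the ramp.

```bash
python3 -m handwheel '[[1,[0,-0.004,0],0],[1,[0,-0.008,0],0],[1,[0,-0.012,0],0],[1,[0,-0.016,0],0]]' 40
python3 - <<'E'
from h import *
im,d=shot('wrist','w5'); shot('scene','c5'); s=readout.read_state(); print(s['position'],s['force'],s['wrist_torque'],s['finger_gap'])
a=cv2.imread('pics/c5.png'); b=cv2.imread('pics/w5.png'); cv2.imwrite('pics/c5x.png',np.hstack([cv2.resize(a[200:320,150:310],(480,360)),cv2.copyMakeBorder(cv2.resize(b[:300,120:440],(320,300)),0,60,0,0,0)]))
E
```

```text
clock: 6.67
position: [0.5425, -0.2567, 0.0451]
tool_rot: [179.7, -0.4, -8.9]
force: [-6.1, -40.2, 16.9]
finger_gap: 0.175
[ 0.54222105 -0.25611176  0.04503847] [ -4.52038589 -18.30976698   7.59892049] [-2.66462481  1.00953041  0.45452719] 0.17617138844113234
```

View pics/c5x.png

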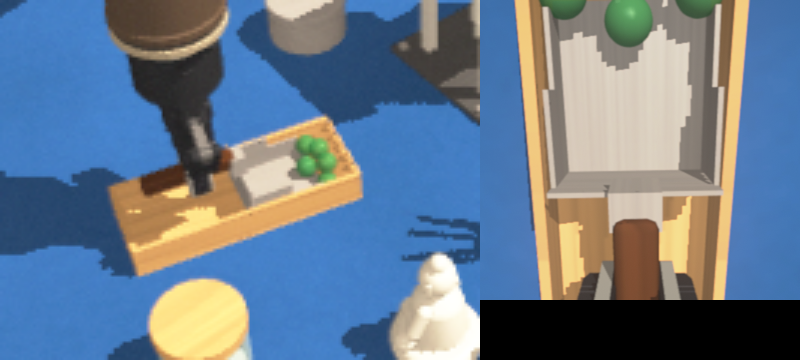

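Run:
```python
from h import *
np.set_printoptions(precision=4,suppress=True)
a=cv2.imread('pics/c5.png'); d=np.load('pics/c5.npy')
hsv=cv2.cvtColor(a,cv2.COLOR_BGR2HSV); m=(hsv[...,0]>40)&(hsv[...,0]<85)&(hsv[...,1]>90); m[:230]=0;m[290:]=0;m[:,:200]=0;m[:,290:]=0
ys,xs=np.nonzero(m&(d>0)); P=world('scene',np.c_[xs,ys],d[ys,xs])
# tray frame
c=np.array([.5456,-.2225]);th=np.radians(81);R=np.array([[np.cos(th),np.sin(th)],[-np.sin(th),np.cos(th)]])
q=(P[:,:2]-c)@R.T
print(len(xs)); 
A=np.full(m.shape,np.nan)
from scipy.cluster.vq import kmeans2
# sphere fit by kmeans on pixel
cen,l=kmeans2(np.c_[xs,ys].astype(float),5,seed=3,minit='++')
for k in range(5): print(cen[k],(l==k).sum(), q[l==k].mean(0),P[l==k,2].max())
cv2.imwrite('pics/c5z.png',cv2.resize(a[235:275,235:280],None,fx=12,fy=12,interpolation=2))
```

```text
137
[252.027  254.8378] 37 [ 0.0719 -0.0048] 0.027086966803665513
[251.2963 248.    ] 27 [0.0793 0.0195] 0.03218152065665425
[258.7143 257.2381] 21 [ 0.0843 -0.0248] 0.028818638755199633
[255.7692 248.5   ] 26 [0.0878 0.005 ] 0.03773652043926612
[258.1923 252.8846] 26 [ 0.0876 -0.0138] 0.03547737341770618
```

View pics/c5z.png

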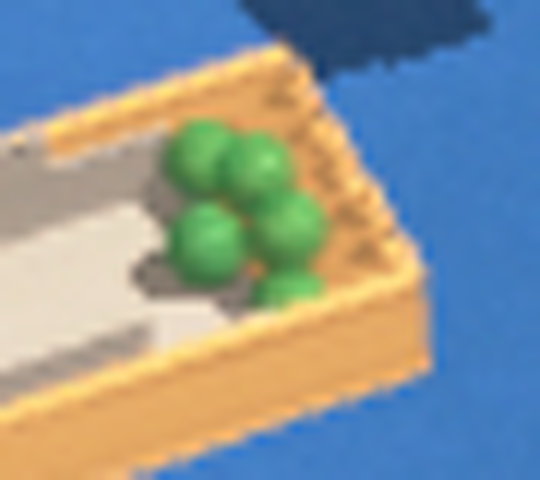

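All five marbles are over the scoop's front edge: three on its floor (tops at 27–32 mm) and two against the ramp (tops at 35–38 mm). I'll ride the edge up the ramp, then lower the handle to tip the mouth up.

```bash
python3 -m handwheel '[[1,[0,-0.003,-0.004],0],[1,[0,-0.006,-0.008],0],[1,[0,-0.009,-0.011],0],[1,[0,-0.011,-0.014],0],[1,[0,-0.011,-0.014],0]]' 40
python3 - <<'E'
from h import *
im,d=shot('wrist','w6'); shot('scene','c6'); s=readout.read_state(); print(s['position'],s['force'],s['wrist_torque'],s['finger_gap'])
a=cv2.imread('pics/c6.png'); b=cv2.imread('pics/w6.png'); cv2.imwrite('pics/c6x.png',np.hstack([cv2.resize(a[220:300,190:290],(450,360),interpolation=2),cv2.copyMakeBorder(cv2.resize(b[:300,120:440],(320,300)),0,60,0,0,0)]))
E
```

```text
clock: 7.18
position: [0.5426, -0.243, 0.0583]
tool_rot: [179.9, -0.2, -9.0]
force: [-2.7, -13.2, 6.3]
finger_gap: 0.182
[ 0.54248855 -0.24310685  0.05804111] [ -2.05516554 -13.54700281   7.17278962] [-2.28186284  0.45662026  0.05278612] 0.17572420532705893
```

View pics/c6x.png

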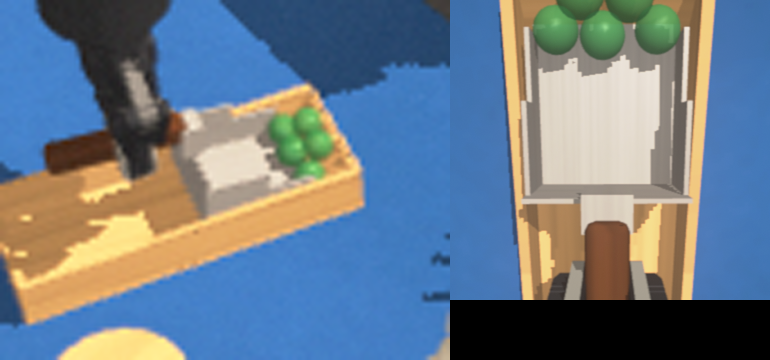

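Three marbles are well inside the bowl and two are just behind them. Now I'll lower the handle about the edge on the ramp.

```bash
python3 -m handwheel '[[1,[0,0.0015,0.004],0],[1,[0,0.003,0.008],0],[1,[0,0.0045,0.012],0],[1,[0,0.006,0.016],0],[1,[0,0.007,0.019],0],[1,[0,0.007,0.019],0]]' 40
python3 - <<'E'
from h import *
im,d=shot('wrist','w7'); shot('scene','c7'); s=readout.read_state(); print(s['position'],s['force'],s['wrist_torque'],s['finger_gap'])
a=cv2.imread('pics/c7.png'); b=cv2.imread('pics/w7.png'); cv2.imwrite('pics/c7x.png',np.hstack([cv2.resize(a[220:300,190:290],(450,360),interpolation=2),cv2.copyMakeBorder(cv2.resize(b[:300,120:440],(320,300)),0,60,0,0,0)]))
E
```

```text
clock: 7.78
position: [0.5416, -0.2505, 0.0395]
tool_rot: [179.9, -0.2, -9.0]
force: [-5.5, -10.1, 23.9]
finger_gap: 0.179
[ 0.54168736 -0.2502946   0.03966527] [ -5.19100371 -11.69204212  20.92018845] [-1.64681191  0.78646978  0.0466715 ] 0.1818734235541727
```

View pics/c7x.png

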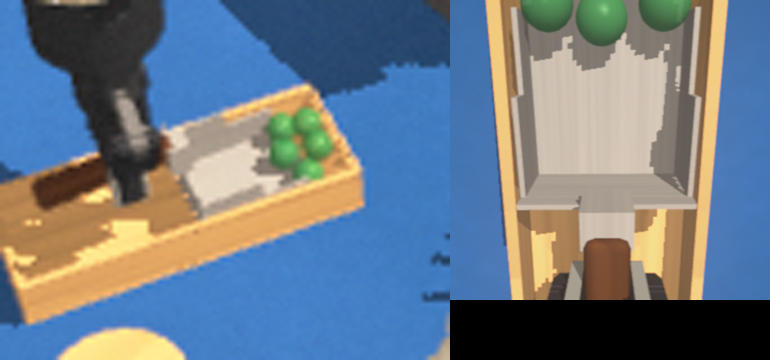

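```bash
cat >> h.py <<'E'
def floor(fn,box,cam='wrist'):
    """fit plane to pixels in box (c0,r0,c1,r1) of saved wrist depth; prints slope along tool -y (mouth dir)"""
    d=np.load(f'pics/{fn}.npy');c0,r0,c1,r1=box
    X,Y=np.meshgrid(np.arange(c0,c1,3),np.arange(r0,r1,3));X=X.ravel();Y=Y.ravel();dd=d[Y,X]
    P=world(cam,np.c_[X,Y],dd);
    psi=np.radians(readout.read_state()['tool_rot'][2]);f=np.array([-np.sin(psi),np.cos(psi)])
    p=readout.read_state()['position'];s=(P[:,:2]-p[:2])@f
    A=np.polyfit(s,P[:,2],1);print(fn,'pitch deg',np.degrees(np.arctan(A[0])),'z at s=.037,.113',np.polyval(A,[.037,.113]),'resid',np.std(P[:,2]-np.polyval(A,s)))
E
python3 - <<'E'
from h import *
floor('w7',(120+85,60,120+180,160))
b=cv2.imread('pics/w7.png')
E
```

```text
w7 pitch deg 6.122977651074675 z at s=.037,.113 [0.00753797 0.01569086] resid 0.010429333759717418
```

Run:
```python
from h import *
floor('w7',(220,75,320,165)); floor('w7',(220,75,320,130));floor('w6',(220,80,320,160));
```

```text
w7 pitch deg 8.112452221631372 z at s=.037,.113 [0.00674019 0.01757345] resid 0.01074487033809951
w7 pitch deg 10.208610356623723 z at s=.037,.113 [0.00504217 0.01872852] resid 0.011694542594642227
w6 pitch deg -2.950166565046068 z at s=.037,.113 [-0.00122658 -0.00514329] resid 0.008752533130869317
```

Run:
```python
from h import *
np.set_printoptions(precision=4,suppress=True)
shot('scene','c8'); shot('wrist','w8')
a=cv2.imread('pics/c8.png'); d=np.load('pics/c8.npy')
hsv=cv2.cvtColor(a,cv2.COLOR_BGR2HSV); m=(hsv[...,0]>40)&(hsv[...,0]<85)&(hsv[...,1]>90); m[:230]=0;m[290:]=0;m[:,:200]=0;m[:,290:]=0
ys,xs=np.nonzero(m&(d>0)); P=world('scene',np.c_[xs,ys],d[ys,xs])
c=np.array([.5456,-.2225]);th=np.radians(81);R=np.array([[np.cos(th),np.sin(th)],[-np.sin(th),np.cos(th)]])
q=(P[:,:2]-c)@R.T
from scipy.cluster.vq import kmeans2
cen,l=kmeans2(np.c_[xs,ys].astype(float),5,seed=3,minit='++')
for k in range(5): print(cen[k],(l==k).sum(), q[l==k].mean(0),P[l==k,2].max())
p=readout.read_state()['position']; print('tcp tray frame',R@(p[:2]-c))
for f in('w7','w8'):
    floor(f,(220,75,320,165))
d=np.load('pics/w8.npy')
for r in range(60,200,15): print(r,world('wrist',[[270,r],[230,r],[310,r]],d[r,[270,230,310]])[:,2])
cv2.imwrite('pics/c8z.png',np.hstack([cv2.resize(a[220:300,190:290],(450,360),interpolation=2),cv2.resize(cv2.imread('pics/w8.png')[:300,120:440],(320,360))]))
```

```text
[258.4583 256.75  ] 24 [ 0.0839 -0.0244] 0.0305495715915014
[257.5667 246.8333] 30 [0.0931 0.0038] 0.04255861060570787
[252.2 254.1] 30 [ 0.0724 -0.0055] 0.029306346383072057
[252.0323 248.3226] 31 [0.0798 0.0143] 0.031547842281877236
[260.2069 251.7241] 29 [ 0.093  -0.0161] 0.0391004092733197
tcp tray frame [-0.028  -0.0005]
w7 pitch deg 8.112122893108399 z at s=.037,.113 [0.0068 0.0176] resid 0.010744805651308812
w8 pitch deg 8.95529098012961 z at s=.037,.113 [0.0062 0.0182] resid 0.01201973479448594
60 [0.0268 0.0118 0.0105]
75 [0.0098 0.011  0.0108]
90 [0.0108 0.011  0.0102]
105 [0.0091 0.0103 0.0091]
120 [0.0101 0.0103 0.008 ]
135 [0.0092 0.0087 0.0085]
150 [0.0097 0.008  0.0083]
165 [0.0074 0.0079 0.0077]
180 [0.0168 0.0171 0.0181]
195 [0.0518 0.0381 0.038 ]
```

View pics/c8z.png

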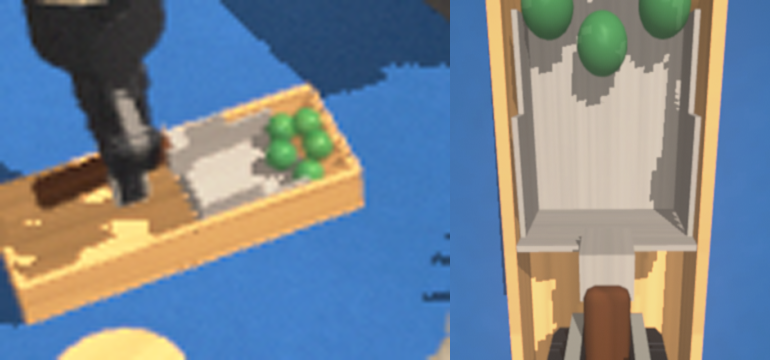

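The floor slopes up about 4° to the mouth and the middle marble is rolling in. I'll repeat the ride up and lower the handle again with less pull-back, to tip it further.

```bash
python3 -m handwheel '[[1,[0,-0.004,-0.004],0],[1,[0,-0.008,-0.008],0],[1,[0,-0.012,-0.012],0],[1,[0,-0.014,-0.015],0],[1,[0,-0.013,-0.011],0],[1,[0,-0.012,-0.007],0],[1,[0,-0.011,-0.003],0],[1,[0,-0.0105,0.001],0],[1,[0,-0.0105,0.001],0]]' 50
python3 - <<'E'
from h import *
shot('scene','c9'); shot('wrist','w9');s=readout.read_state(); print(s['position'],s['force'],s['finger_gap'])
a=cv2.imread('pics/c9.png')
d=np.load('pics/w9.npy')
for r in range(30,200,15): print(r,np.round(world('wrist',[[270,r],[230,r],[310,r]],d[r,[270,230,310]])[:,1:],4).tolist())
cv2.imwrite('pics/c9z.png',np.hstack([cv2.resize(a[220:300,190:290],(450,360),interpolation=2),cv2.resize(cv2.imread('pics/w9.png')[:300,120:440],(320,360))]))
E
```

```text
clock: 8.73
position: [0.5433, -0.241, 0.0383]
tool_rot: [179.8, -0.2, -9.0]
force: [-6.2, -22.6, 15.4]
finger_gap: 0.179
[ 0.54332387 -0.2408475   0.0384036 ] [ -7.32741372 -23.77088524  14.35995715] 0.1786566648499867
30 [[-0.1414, 0.0129], [-0.1414, 0.03], [-0.1457, 0.0279]]
45 [[-0.1471, 0.0133], [-0.1462, 0.0284], [-0.1504, 0.0232]]
60 [[-0.1527, 0.013], [-0.1501, 0.0123], [-0.1553, 0.0121]]
75 [[-0.1585, 0.0117], [-0.1559, 0.0124], [-0.1612, 0.0122]]
90 [[-0.1644, 0.0282], [-0.1619, 0.0129], [-0.1673, 0.0094]]
105 [[-0.1699, 0.031], [-0.168, 0.0108], [-0.1735, 0.0113]]
120 [[-0.1755, 0.0306], [-0.1743, 0.0109], [-0.1799, 0.0107]]
135 [[-0.1837, 0.0103], [-0.1809, 0.0103], [-0.1865, 0.01]]
150 [[-0.1905, 0.0093], [-0.1878, 0.0086], [-0.1934, 0.0095]]
165 [[-0.1975, 0.0088], [-0.1945, 0.0092], [-0.2004, 0.0088]]
180 [[-0.2046, 0.0089], [-0.2014, 0.0098], [-0.2077, 0.0083]]
195 [[-0.2093, 0.0178], [-0.2065, 0.0176], [-0.2118, 0.0189]]
```

View pics/c9z.png

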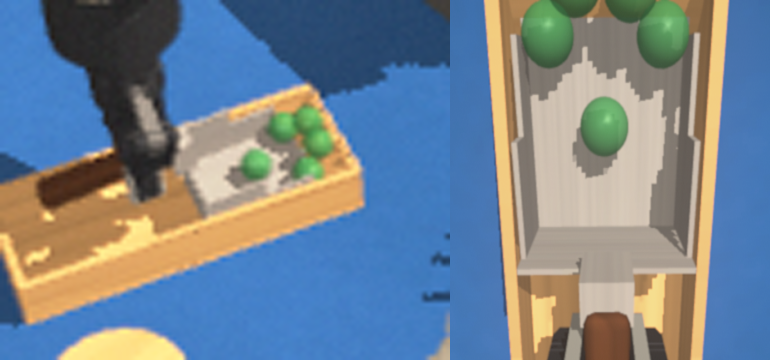

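```bash
python3 -m handwheel '[[1,[0,-0.001,-0.005],0],[1,[0,-0.004,-0.010],0],[1,[0,-0.008,-0.015],0],[1,[0,-0.012,-0.018],0],[1,[0,-0.012,-0.018],0],[1,[0,-0.012,-0.013],0],[1,[0,-0.0115,-0.008],0],[1,[0,-0.011,-0.003],0],[1,[0,-0.010,0.001],0],[1,[0,-0.010,0.001],0]]' 50
python3 - <<'E'
from h import *
shot('scene','c10'); shot('wrist','w10');s=readout.read_state(); print(s['position'],s['force'],s['finger_gap'])
a=cv2.imread('pics/c10.png')
d=np.load('pics/w10.npy')
for r in range(30,210,15): print(r,np.round(world('wrist',[[270,r],[230,r],[310,r]],d[r,[270,230,310]])[:,1:],4).tolist())
cv2.imwrite('pics/c10z.png',np.hstack([cv2.resize(a[220:300,190:290],(450,360),interpolation=2),cv2.resize(cv2.imread('pics/w10.png')[:300,120:440],(320,360))]))
E
```

```text
clock: 9.67
position: [0.5438, -0.2295, 0.0355]
tool_rot: [179.9, -0.1, -9.0]
force: [-4.3, -13.5, 7.9]
finger_gap: 0.179
[ 0.54386548 -0.22938986  0.03581931] [ -4.20696669 -12.86044388   6.71408445] 0.17712592215666803
30 [[-0.1321, 0.0273], [-0.1298, 0.0269], [-0.1343, 0.0264]]
45 [[-0.1368, 0.024], [-0.1346, 0.0251], [-0.1392, 0.0248]]
60 [[-0.1421, 0.0248], [-0.1396, 0.023], [-0.1445, 0.0247]]
75 [[-0.1474, 0.0237], [-0.145, 0.0236], [-0.1498, 0.0227]]
90 [[-0.1529, 0.0208], [-0.1504, 0.0209], [-0.1554, 0.022]]
105 [[-0.1587, 0.0205], [-0.1558, 0.0332], [-0.1612, 0.0215]]
120 [[-0.1635, 0.0348], [-0.1609, 0.0376], [-0.1661, 0.0322]]
135 [[-0.1688, 0.0361], [-0.1663, 0.0381], [-0.172, 0.0298]]
150 [[-0.1756, 0.0282], [-0.1726, 0.0318], [-0.1803, 0.0156]]
165 [[-0.1808, 0.0324], [-0.1783, 0.0325], [-0.1839, 0.0297]]
180 [[-0.1866, 0.0336], [-0.1845, 0.0318], [-0.1903, 0.0288]]
195 [[-0.1946, 0.0266], [-0.1924, 0.0251], [-0.1975, 0.0257]]
```

View pics/c10z.png

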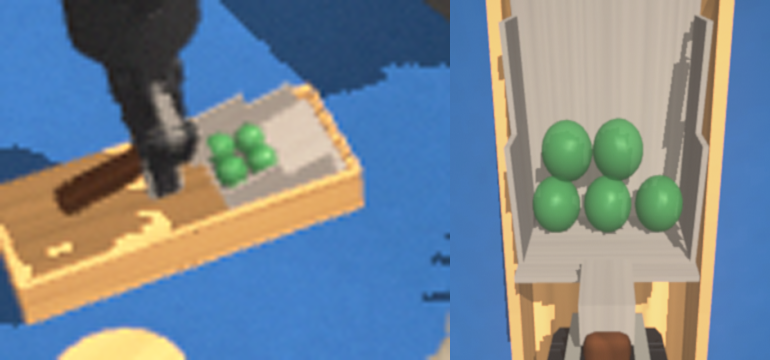

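All five marbles have rolled to the back of the bowl and it is tipped about 14° mouth-up. I'll lift it gently and check before carrying it.

```bash
python3 -m handwheel '[[1,[0,0.001,-0.006],0],[1,[0,0.002,-0.016],0],[1,[0,0.003,-0.032],0],[1,[0,0.003,-0.054],0],[1,[0,0.003,-0.08],0],[1,[0,0.003,-0.11],0],[1,[0,0.003,-0.14],0],[1,[0,0.003,-0.17],0],[1,[0,0.003,-0.195],0],[1,[0,0.003,-0.215],0]]' 50
python3 - <<'E'
from h import *
shot('wrist','w11');s=readout.read_state(); print(s['position'],s['force'],s['wrist_torque'],s['finger_gap'])
d=np.load('pics/w11.npy')
for r in range(30,210,20): print(r,np.round(world('wrist',[[270,r],[230,r],[310,r]],d[r,[270,230,310]])[:,1:],4).tolist())
E
```

```text
clock: 10.6
position: [0.5434, -0.2309, 0.2537]
tool_rot: [180.0, -0.1, -9.0]
force: [-0.4, 0.2, -2.4]
finger_gap: 0.18
[ 0.54475728 -0.23157431  0.25696908] [ 1.95350249 -1.18286784  2.78085737] [-0.20777289 -0.07274014  0.00730494] 0.18160161489490306
30 [[-0.134, 0.2461], [-0.1317, 0.2462], [-0.1363, 0.2461]]
50 [[-0.1407, 0.2449], [-0.1384, 0.2453], [-0.1432, 0.2455]]
70 [[-0.1478, 0.2439], [-0.1453, 0.2424], [-0.1502, 0.2443]]
90 [[-0.1552, 0.243], [-0.1527, 0.2398], [-0.1577, 0.2414]]
110 [[-0.1629, 0.2404], [-0.1598, 0.2538], [-0.1649, 0.2489]]
130 [[-0.1695, 0.2545], [-0.1667, 0.2587], [-0.1716, 0.2563]]
150 [[-0.1784, 0.2458], [-0.1749, 0.2526], [-0.1826, 0.2363]]
170 [[-0.1852, 0.2527], [-0.1826, 0.2529], [-0.1883, 0.2501]]
190 [[-0.1938, 0.2511], [-0.1911, 0.2516], [-0.1992, 0.2411]]
```

View pics/w11.png

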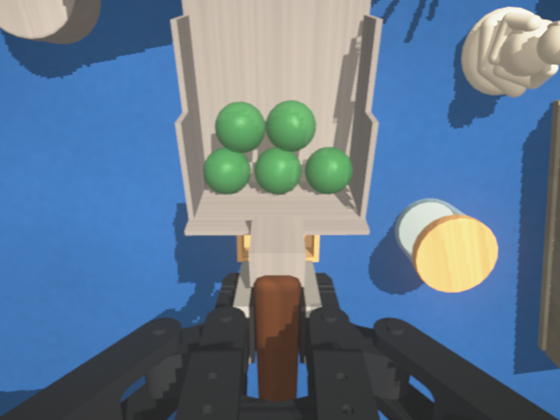

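All five marbles are in the bowl near (215–350, 125–170). I'll carry it smoothly behind the hopper, turning to the hopper's direction.

```bash
python3 -m handwheel '[[1,[-0.002,-0.008,-0.003],-0.01],[1,[-0.006,-0.024,-0.005],-0.03],[1,[-0.012,-0.048,-0.005],-0.06],[1,[-0.02,-0.078,-0.005],-0.1],[1,[-0.028,-0.112,-0.005],-0.14],[1,[-0.037,-0.146,-0.005],-0.18],[1,[-0.044,-0.176,-0.005],-0.21],[1,[-0.05,-0.198,-0.005],-0.235],[1,[-0.053,-0.21,-0.005],-0.244],[1,[-0.054,-0.214,-0.005],-0.244]]' 40
python3 - <<'E'
from h import *
shot('wrist','w12');shot('side','s12');shot('scene','c12');s=readout.read_state(); print(s['position'],s['tool_rot'],s['force'],s['wrist_torque'],s['finger_gap'])
cv2.imwrite('pics/m12.png',np.hstack([cv2.resize(cv2.imread('pics/c12.png')[100:260,230:400],(400,376)),cv2.resize(cv2.imread('pics/s12.png')[80:270,140:330],(376,376))]))
E
```

```text
clock: 11.48
position: [0.5218, -0.0085, 0.2549]
tool_rot: [-180.0, 0.1, 5.2]
force: [-0.0, 0.1, -1.7]
finger_gap: 0.177
[ 0.52294573 -0.01127131  0.25543912] [1.79993708e+02 4.18975921e-02 5.01396030e+00] [ 0.74240398  0.14017676 -1.28924106] [-0.08967207 -0.00480911 -0.00294716] 0.17945105699995897
```

View pics/w12.png

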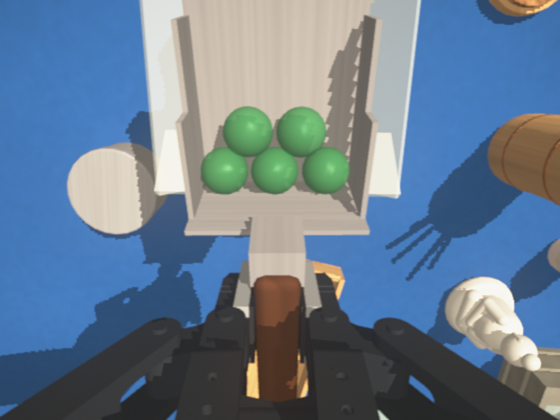

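View pics/m12.png

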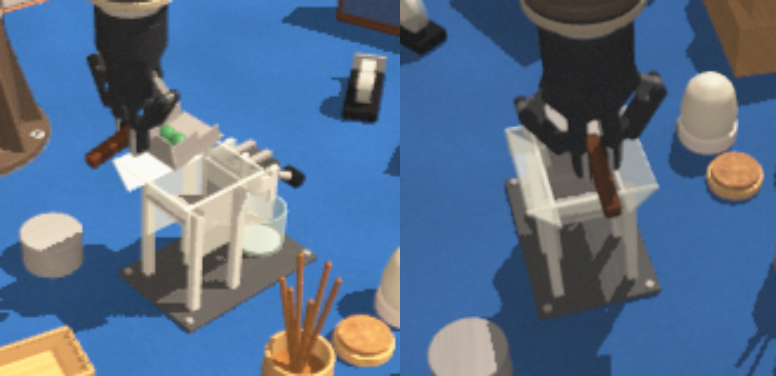

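Run:
```python
from h import *
np.set_printoptions(precision=4,suppress=True)
L=atz('wrist',(156,194),.196);R=atz('wrist',(399,194),.196);print(L,R,(L+R)/2,np.degrees(np.arctan2(*(R-L)[1::-1])),np.linalg.norm(R-L))
L2=atz('wrist',(141,2),.196);R2=atz('wrist',(418,2),.196);print(L2,R2,np.linalg.norm(R2-L2))
d=np.load('pics/w12.npy')
for p in[(275,15),(275,60),(275,100),(275,200),(275,225),(165,150),(395,150),(150,50)]: print(p,world('wrist',[p],d[p[1],p[0]]))
```

```text
[0.4532 0.0037 0.196 ] [0.5887 0.0157 0.196 ] [0.521  0.0097 0.196 ] 5.040953751606067 0.13601654210042832
[0.447  0.0996 0.196 ] [0.5799 0.1113 0.196 ] 0.13346334027337686
(275, 15) [[0.5128 0.0914 0.2467]]
(275, 60) [[0.5141 0.0765 0.2416]]
(275, 100) [[0.5154 0.0615 0.2402]]
(275, 200) [[0.5188 0.0218 0.2486]]
(275, 225) [[0.5191 0.0203 0.2743]]
(165, 150) [[0.4578 0.0286 0.1942]]
(395, 150) [[0.5819 0.0399 0.1964]]
(150, 50) [[0.4515 0.0784 0.1975]]
```

The rear rim is level with the scoop's heading at (0.521, 0.010), so the front wall is about 140 mm ahead of the pinch. I'll lower the mouth edge inside the front wall.

```bash
python3 -m handwheel '[[1,[0,-0.003,0.006],0],[1,[0,-0.006,0.016],0],[1,[0,-0.009,0.028],0],[1,[0,-0.012,0.04],0],[1,[0,-0.012,0.048],0],[1,[0,-0.012,0.052],0],[1,[0,-0.012,0.052],0]]' 30
python3 - <<'E'
from h import *
shot('wrist','w13');shot('scene','c13');s=readout.read_state(); print(s['position'],s['tool_rot'],s['force'],s['wrist_torque'],s['finger_gap'])
d=np.load('pics/w13.npy')
for p in[(275,15),(275,60),(275,100)]: print(p,world('wrist',[p],d[p[1],p[0]]))
cv2.imwrite('pics/m13.png',np.hstack([cv2.resize(cv2.imread('pics/c13.png')[100:260,230:400],(400,376)),cv2.resize(cv2.imread('pics/w13.png')[:300,80:480],(376,376))]))
E
```

```text
clock: 12.22
position: [0.5216, 0.0006, 0.2027]
tool_rot: [-180.0, 0.1, 4.9]
force: [0.1, 1.4, -1.3]
finger_gap: 0.18
[5.22331600e-01 3.72514147e-04 2.03869429e-01] [1.79995637e+02 2.09399826e-03 4.96327140e+00] [ 0.18057875  0.82615499 -2.48032606] [-0.12969502 -0.00216649 -0.0018501 ] 0.17961616445568995
(275, 15) [[0.51230622 0.10297787 0.19565533]]
(275, 60) [[0.5135681  0.08800365 0.19180994]]
(275, 100) [[0.51482133 0.07304073 0.18638902]]
```

View pics/m13.png

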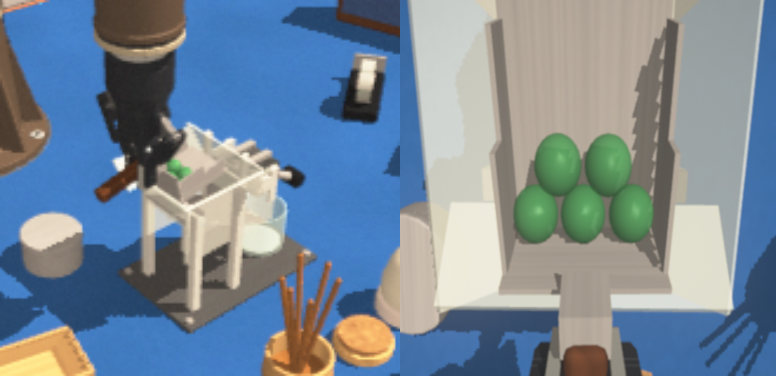

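```bash
python3 -m handwheel '[[1,[0,-0.003,0.005],0],[1,[0,-0.006,0.007],0],[1,[0,-0.008,0.007],0],[1,[0,-0.010,0.003],0],[1,[0,-0.012,-0.002],0],[1,[0,-0.014,-0.007],0],[1,[0,-0.015,-0.012],0],[1,[0,-0.016,-0.016],0],[1,[0,-0.016,-0.016],0]]' 30
python3 - <<'E'
from h import *
shot('wrist','w14');shot('scene','c14');s=readout.read_state(); print(s['position'],s['tool_rot'],s['force'],s['wrist_torque'],s['finger_gap'])
d=np.load('pics/w14.npy')
for p in[(275,15),(275,60),(275,100),(275,200)]: print(p,world('wrist',[p],d[p[1],p[0]]))
cv2.imwrite('pics/m14.png',np.hstack([cv2.resize(cv2.imread('pics/c14.png')[100:260,230:400],(400,376)),cv2.resize(cv2.imread('pics/w14.png')[:300,80:480],(376,376))]))
E
```

```text
clock: 13.07
position: [0.5213, 0.0168, 0.2209]
tool_rot: [180.0, -0.1, 5.0]
force: [-0.1, -0.2, -1.5]
finger_gap: 0.177
[0.52087408 0.0166531  0.22005701] [ 1.79997317e+02 -2.49994438e-02  4.98987111e+00] [-0.28129764 -0.67376382 -1.67811502] [-0.07486079 -0.05586993 -0.00961036] 0.18091603232664688
(275, 15) [[0.51080225 0.11949609 0.21031057]]
(275, 60) [[0.51209151 0.10433387 0.2070103 ]]
(275, 100) [[0.51336583 0.08934696 0.20374182]]
(275, 200) [[0.51680453 0.04985795 0.21376872]]
```

View pics/m14.png

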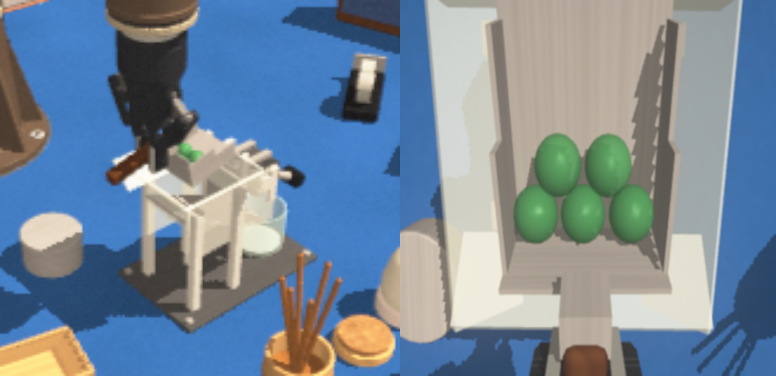

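Run:
```python
from h import *
np.set_printoptions(precision=4,suppress=True)
b=cv2.imread('pics/w14.png'); cv2.imwrite('pics/w14z.png',cv2.resize(b[:120,90:470],(760,240)))
for p in[(117,4),(432,4),(135,263),(412,263)]: print(atz('wrist',p,.2))
```

```text
[0.4491 0.1197 0.2   ]
[0.5711 0.1304 0.2   ]
[0.453  0.0085 0.2   ]
[0.5852 0.0201 0.2   ]
```

View pics/w14z.png

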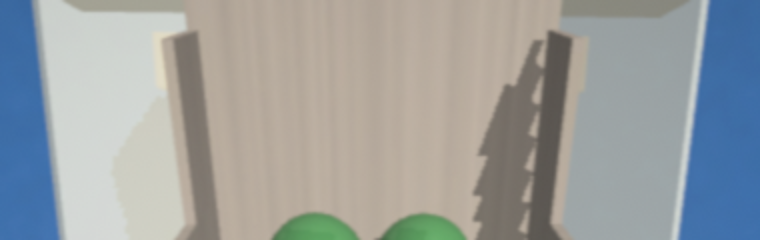

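The scoop rode up over the wall after a light touch. I'll back off, go lower, and press forward while watching the force.

```bash
python3 -m handwheel '[[1,[0,0.006,0],0],[1,[0,0.012,0],0],[1,[0,0.017,0.004],0],[1,[0,0.017,0.012],0],[1,[0,0.017,0.018],0],[1,[0,0.015,0.018],0],[1,[0,0.012,0.018],0],[1,[0,0.010,0.018],0]]' 30
python3 - <<'E'
from h import *
shot('wrist','w15');s=readout.read_state(); print(s['position'],s['force'],s['wrist_torque'],s['finger_gap'])
d=np.load('pics/w15.npy')
for p in[(275,5),(275,30),(275,60),(275,100),(275,200)]: print(p,world('wrist',[p],d[p[1],p[0]]))
E
```

```text
clock: 13.83
position: [0.5214, 0.007, 0.2015]
tool_rot: [-180.0, 0.0, 5.0]
force: [0.5, -0.0, -2.2]
finger_gap: 0.174
[0.52141821 0.00730584 0.20164141] [ 0.55505479  0.11583805 -1.63055988] [-0.0449559   0.03324151  0.0109696 ] 0.17513054449017132
(275, 5) [[0.51113643 0.11269313 0.19591703]]
(275, 30) [[0.51179669 0.10489999 0.19377802]]
(275, 60) [[0.51263756 0.09490679 0.18994274]]
(275, 100) [[0.51390183 0.08005998 0.18707373]]
(275, 200) [[0.51733839 0.04073872 0.19611215]]
```

The grip stops me going lower before the rim. With the mouth inside the collar, I'll instead ease the grip to its minimum and let the bowl sag mouth-down about the pinch.

```bash
python3 -m handwheel '[[1,[0,0.003,0],0],[1,[0,0.003,0],0],[1,[0,0.003,0],0]]' 20
python3 - <<'E'
from h import *
shot('wrist','w16');s=readout.read_state(); print(s['position'],s['force'],s['wrist_torque'],s['finger_gap'])
d=np.load('pics/w16.npy')
for p in[(275,5),(275,30),(275,60),(275,100),(275,200)]: print(p,world('wrist',[p],d[p[1],p[0]]))
E
```

```text
clock: 14.13
position: [0.522, 0.0035, 0.202]
tool_rot: [180.0, -0.0, 5.0]
force: [-0.2, -1.2, -2.7]
finger_gap: 0.174
[0.52201108 0.00356353 0.20193649] [ 0.1648162   0.61918341 -2.13712067] [-0.10210384 -0.0087101   0.01987697] 0.17685073457143705
(275, 5) [[0.51169839 0.10912023 0.19529343]]
(275, 30) [[0.51237427 0.10116939 0.19399599]]
(275, 60) [[0.51322885 0.09107863 0.1916608 ]]
(275, 100) [[0.5144752  0.07633564 0.18776858]]
(275, 200) [[0.51790279 0.03680131 0.19572021]]
```

```bash
python3 -m handwheel '[[0.75,[0,0,0],0],[0.75,[0,0,0],0],[0.75,[0,0,0],0]]' 20
python3 - <<'E'
from h import *
shot('wrist','w17');s=readout.read_state(); print(s['position'],s['force'],s['wrist_torque'],s['finger_gap'])
d=np.load('pics/w17.npy')
for p in[(275,5),(275,60),(275,100),(275,200)]: print(p,world('wrist',[p],d[p[1],p[0]]))
E
```

```text
clock: 14.43
position: [0.5219, 0.0037, 0.2019]
tool_rot: [180.0, -0.0, 5.0]
force: [0.3, -0.8, -1.7]
finger_gap: 0.178
[0.52192266 0.00366154 0.20184494] [ 0.12386105 -0.09897641 -2.25120223] [-0.04632973 -0.04630881  0.01427652] 0.17916651773454775
(275, 5) [[0.51163361 0.1092476  0.195071  ]]
(275, 60) [[0.51316901 0.09117293 0.19166699]]
(275, 100) [[0.5144146  0.07642395 0.18736584]]
(275, 200) [[0.51781772 0.03732539 0.1970752 ]]
```

```bash
python3 -m handwheel '[[0.68,[0,0,0],0],[0.68,[0,0,0],0],[0.68,[0,0,0],0]]' 20
python3 - <<'E'
from h import *
shot('wrist','w18');s=readout.read_state(); print(s['position'],s['force'],s['finger_gap'])
d=np.load('pics/w18.npy')
for p in[(275,5),(275,60),(275,100),(275,200)]: print(p,world('wrist',[p],d[p[1],p[0]])[0][1:])
E
python3 -m handwheel '[[0.66,[0,0,0],0],[0.66,[0,0,0],0]]' 20
python3 - <<'E'
from h import *
shot('wrist','w19');s=readout.read_state(); print(s['position'],s['force'],s['finger_gap'])
d=np.load('pics/w19.npy')
for p in[(275,5),(275,60),(275,100),(275,200)]: print(p,world('wrist',[p],d[p[1],p[0]])[0][1:])
E
```

```text
clock: 14.73
position: [0.5219, 0.0037, 0.2019]
tool_rot: [-180.0, -0.0, 5.0]
force: [-0.2, 0.3, -1.9]
finger_gap: 0.178
[0.52192457 0.0036809  0.20185204] [-0.81843213  0.61900899 -2.44428101] 0.1760742714180216
(275, 5) [0.10923083 0.19525261]
(275, 60) [0.09118304 0.19181531]
(275, 100) [0.07647528 0.18828366]
(275, 200) [0.03744193 0.1973737 ]
clock: 14.95
position: [0.5219, 0.0037, 0.2018]
tool_rot: [-180.0, -0.0, 5.0]
force: [-0.2, -0.7, -1.5]
finger_gap: 0.178
[0.52191626 0.00367815 0.20184998] [ 0.41396584 -0.85403809 -2.30639588] 0.17503939163994875
(275, 5) [0.10912943 0.19579377]
(275, 60) [0.09120387 0.19145463]
(275, 100) [0.07646089 0.18789434]
(275, 200) [0.0369782  0.19582427]
```

```bash
python3 -m handwheel '[[0.65,[0,0,0],0],[0.65,[0,0,0],0]]' 20
python3 - <<'E'
from h import *
shot('wrist','w20');s=readout.read_state(); print(s['position'],s['force'],s['finger_gap'])
d=np.load('pics/w20.npy')
for p in[(275,5),(275,60),(275,100),(275,200)]: print(p,world('wrist',[p],d[p[1],p[0]])[0][1:])
E
python3 -m handwheel '[[0.64,[0,0,0],0]]' 20
python3 - <<'E'
from h import *
shot('wrist','w21');s=readout.read_state(); print(s['position'],s['force'],s['finger_gap'])
d=np.load('pics/w21.npy')
for p in[(275,5),(275,60),(275,100),(275,200)]: print(p,world('wrist',[p],d[p[1],p[0]])[0][1:])
E
```

```text
clock: 15.17
position: [0.522, 0.0037, 0.2019]
tool_rot: [180.0, -0.0, 5.0]
force: [0.5, -0.4, -1.5]
finger_gap: 0.174
[0.5219289  0.00367534 0.2018455 ] [ 0.33268761  0.99783278 -1.69894399] 0.18181295350251447
(275, 5) [0.10920789 0.19535597]
(275, 60) [0.09121672 0.19121122]
(275, 100) [0.07641362 0.18651645]
(275, 200) [0.03730668 0.19693607]
clock: 15.3
position: [0.5219, 0.0037, 0.2019]
tool_rot: [180.0, -0.0, 5.0]
force: [0.7, 0.1, -2.1]
finger_gap: 0.179
[0.52190655 0.00367106 0.20183833] [ 0.01514722  0.20165695 -2.62931645] 0.1860360066900007
(275, 5) [0.10909458 0.19596881]
(275, 60) [0.09114683 0.19232053]
(275, 100) [0.07641719 0.18664329]
(275, 200) [0.03731527 0.19696719]
```

```bash
python3 -m handwheel '[[0.63,[0,0,0],0]]' 20
python3 - <<'E'
from h import *
shot('wrist','w22');s=readout.read_state(); print(s['position'],s['force'],s['finger_gap'])
d=np.load('pics/w22.npy')
for p in[(275,5),(275,60),(275,100),(275,200)]: print(p,world('wrist',[p],d[p[1],p[0]])[0][1:])
E
python3 -m handwheel '[[0.62,[0,0,0],0]]' 20
python3 - <<'E'
from h import *
shot('wrist','w23');s=readout.read_state(); print(s['position'],s['force'],s['finger_gap'])
d=np.load('pics/w23.npy')
for p in[(275,5),(275,60),(275,100),(275,200)]: print(p,world('wrist',[p],d[p[1],p[0]])[0][1:])
E
```

```text
clock: 15.43
position: [0.5219, 0.0037, 0.2018]
tool_rot: [-180.0, 0.0, 5.0]
force: [0.0, 0.9, -1.7]
finger_gap: 0.183
[0.52190297 0.00368248 0.20182802] [-0.64483237  0.19587596 -1.59904662] 0.18629924609888926
(275, 5) [0.10921917 0.1952914 ]
(275, 60) [0.0912477  0.19070464]
(275, 100) [0.07643775 0.18728393]
(275, 200) [0.03727846 0.19684473]
clock: 15.57
position: [0.522, 0.0037, 0.2019]
tool_rot: [-180.0, -0.0, 5.0]
force: [0.5, 0.7, -0.3]
finger_gap: 0.186
[0.52200659 0.00369505 0.2019304 ] [0.14051873 0.90424471 0.16919332] 0.19406716789330442
(275, 5) [0.11206209 0.18001071]
(275, 60) [0.0920337 0.1784148]
(275, 100) [0.07605952 0.17536963]
(275, 200) [0.04386492 0.21899329]
```

It's slipping now, so I'll close immediately.

```bash
python3 -m handwheel '[[1,[0,0,0],0]]' 20
python3 - <<'E'
from h import *
shot('wrist','w24');shot('scene','c24');s=readout.read_state(); print(s['position'],s['force'],s['finger_gap'])
d=np.load('pics/w24.npy')
for p in[(275,5),(275,60),(275,100),(275,200)]: print(p,world('wrist',[p],d[p[1],p[0]])[0][1:])
cv2.imwrite('pics/m24.png',np.hstack([cv2.resize(cv2.imread('pics/c24.png')[100:260,230:400],(400,376)),cv2.resize(cv2.imread('pics/w24.png')[:420,80:480],(376,376))]))
E
```

```text
clock: 15.7
position: [0.5221, 0.0037, 0.202]
tool_rot: [-180.0, -0.0, 5.0]
force: [0.5, 0.2, 0.9]
finger_gap: 0.18
[0.52206694 0.00371222 0.20196665] [-0.42070043  0.94849094  0.85383357] 0.18560367973596936
(275, 5) [0.11661317 0.15546321]
(275, 60) [0.09323757 0.15958069]
(275, 100) [0.07632375 0.18284526]
(275, 200) [0.04840486 0.23417993]
```

View pics/m24.png

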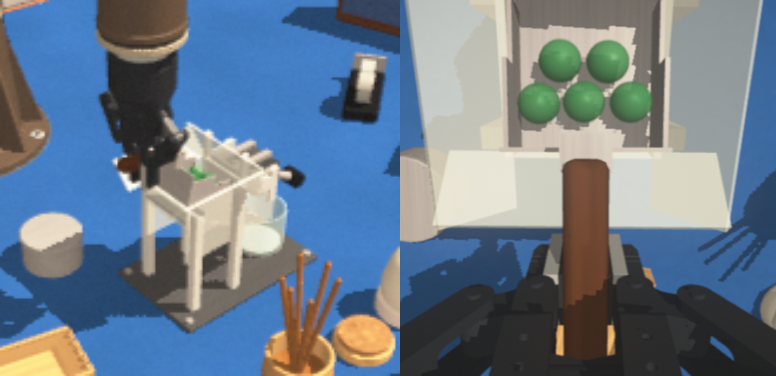

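```bash
python3 -m handwheel '[[1,[0,0,0],0],[1,[0,0,0],0]]' 40
python3 - <<'E'
from h import *
shot('wrist','w25');shot('scene','c25');shot('side','s25');s=readout.read_state(); print(s['position'],s['force'],s['wrist_torque'],s['finger_gap'])
d=np.load('pics/w25.npy')
for r in range(5,320,25): print(r,world('wrist',[(275,r)],d[r,275])[0][1:])
cv2.imwrite('pics/m25.png',np.hstack([cv2.resize(cv2.imread('pics/c25.png')[100:260,230:400],(400,376)),cv2.resize(cv2.imread('pics/w25.png')[:420,80:480],(376,376))]))
E
```

```text
clock: 15.97
position: [0.522, 0.0037, 0.202]
tool_rot: [180.0, -0.0, 5.0]
force: [0.4, -0.3, 2.6]
finger_gap: 0.178
[0.52206532 0.00369484 0.20194169] [ 0.34300757 -0.481519    1.86103983] [ 0.10846223 -0.05236777  0.02071598] 0.1820581146448185
5 [0.11655111 0.15555675]
30 [0.10323115 0.17901381]
55 [0.09452769 0.170431  ]
80 [0.08445056 0.16279745]
105 [0.07336456 0.162195  ]
130 [0.06223498 0.16599396]
155 [0.06123616 0.22811588]
180 [0.05416183 0.23199128]
205 [0.04741654 0.23624417]
230 [0.03889366 0.23517619]
255 [0.03156648 0.2378147 ]
280 [0.02349372 0.23901387]
305 [0.01551302 0.24067946]
```

View pics/m25.png

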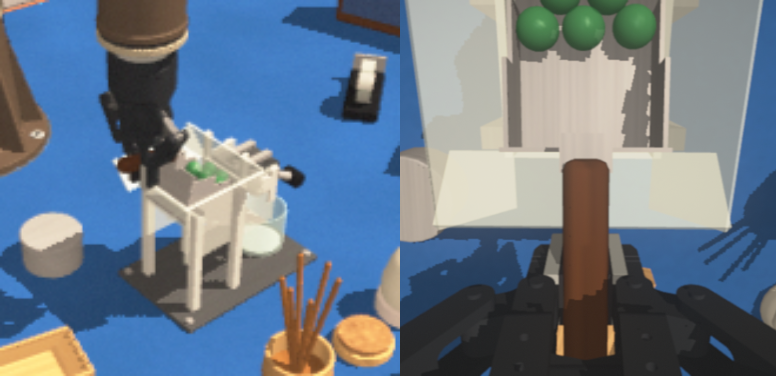

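The scoop is caught again, now about 15° mouth-down, with its edge low inside the front wall and the marbles at the mouth. I'll lift a little and draw back so they drop into the bin.

```bash
python3 -m handwheel '[[1,[0,0,-0.006],0],[1,[0,0,-0.012],0],[1,[0,0.002,-0.018],0],[1,[0,0.006,-0.021],0],[1,[0,0.011,-0.023],0],[1,[0,0.016,-0.024],0],[1,[0,0.021,-0.025],0],[1,[0,0.025,-0.026],0]]' 40
python3 - <<'E'
from h import *
shot('wrist','w26');shot('scene','c26');shot('side','s26');s=readout.read_state(); print(s['position'],s['force'],s['wrist_torque'],s['finger_gap'])
d=np.load('pics/w26.npy')
for r in range(5,320,25): print(r,world('wrist',[(275,r)],d[r,275])[0][1:])
cv2.imwrite('pics/m26.png',np.hstack([cv2.resize(cv2.imread('pics/c26.png')[100:260,230:400],(400,376)),cv2.resize(cv2.imread('pics/w26.png')[:420,80:480],(376,376))]))
E
```

```text
clock: 16.78
position: [0.524, -0.022, 0.2278]
tool_rot: [-180.0, 0.0, 5.0]
force: [0.8, 1.2, -1.7]
finger_gap: 0.183
[ 0.52409009 -0.02163223  0.22777504] [ 0.44677801  0.01234031 -1.23919077] [-0.06672455 -0.03538243 -0.01884239] 0.18081595833703967
5 [0.09130824 0.18118804]
30 [0.08076146 0.18322983]
55 [0.07000231 0.18600163]
80 [0.05917636 0.18779382]
105 [0.0481505  0.18971712]
130 [0.03698894 0.19225258]
155 [0.03586158 0.25351083]
180 [0.02856068 0.25657986]
205 [0.02150232 0.26012068]
230 [0.01372838 0.26136847]
255 [0.00546151 0.26192681]
280 [-0.00193233  0.26462944]
305 [-0.00951226  0.26696262]
```

View pics/m26.png

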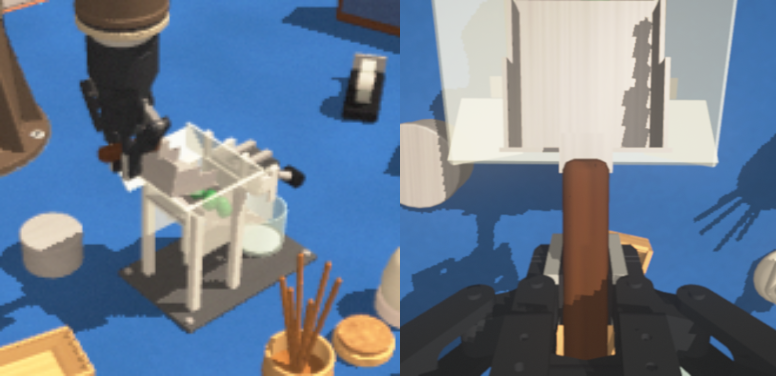

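The marbles lie in the bin (green at about (210,200) in the left panel) and the scoop is empty and about 12° mouth-down. I'll carry it to the free table area near (0.655, -0.14) and set it flat.

```bash
python3 -m handwheel '[[1,[0,0.005,-0.03],0],[1,[0,0.02,-0.055],0],[1,[0.012,0.045,-0.06],0],[1,[0.036,0.07,-0.06],0],[1,[0.065,0.095,-0.055],0],[1,[0.09,0.115,-0.035],0],[1,[0.11,0.125,-0.005],0],[1,[0.12,0.129,0.03],0],[1,[0.12,0.129,0.07],0],[1,[0.12,0.129,0.11],0]]' 40
python3 - <<'E'
from h import *
shot('wrist','w27');shot('scene','c27');shot('side','s27');s=readout.read_state(); print(s['position'],s['force'],s['wrist_torque'],s['finger_gap'])
d=np.load('pics/w27.npy')
for r in range(5,320,25): print(r,world('wrist',[(275,r)],d[r,275])[0][1:])
cv2.imwrite('pics/m27.png',np.hstack([cv2.resize(cv2.imread('pics/c27.png')[100:340,170:410],(400,400)),cv2.resize(cv2.imread('pics/s27.png')[120:400,150:430],(400,400))]))
E
```

```text
clock: 17.77
position: [0.6554, -0.1395, 0.1159]
tool_rot: [180.0, -0.0, 5.0]
force: [1.3, 0.3, -1.6]
finger_gap: 0.177
[ 0.65269429 -0.1385911   0.11520634] [0.11892512 0.30084117 0.79095772] [-0.05989821 -0.02639889 -0.02620702] 0.1806563586715396
5 [-0.0254718   0.06807717]
30 [-0.0359694  0.0693832]
55 [-0.04689544  0.07317937]
80 [-0.05774272  0.07454435]
105 [-0.06879636  0.07705448]
130 [-0.08016296  0.07780975]
155 [-0.08136965  0.13991719]
180 [-0.08846353  0.14417928]
205 [-0.09524198  0.14860866]
230 [-0.10318162  0.14922816]
255 [-0.11063386  0.15147358]
280 [-0.11899717  0.15207687]
305 [-0.1266216  0.1543323]
```

View pics/m27.png

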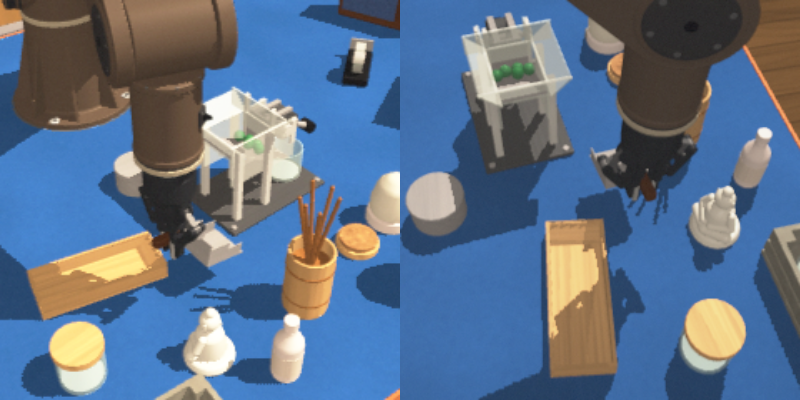

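View pics/w27.png

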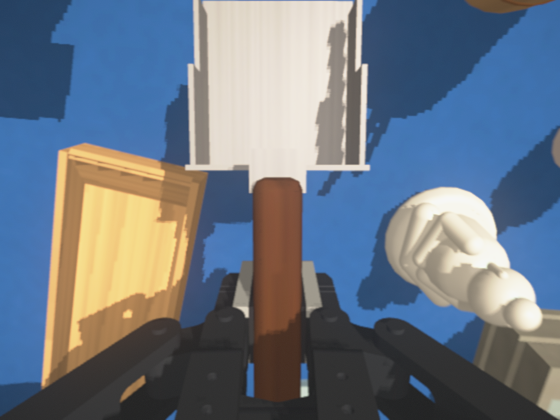

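The tray corner and the figurine are close on either side, so I'll move 38 mm further forward before lowering. Contact with the table will level the scoop.

```bash
python3 -m handwheel '[[1,[0,-0.012,0.005],0],[1,[0,-0.03,0.02],0],[1,[0,-0.038,0.04],0],[1,[0,-0.038,0.056],0],[1,[0,-0.036,0.064],0],[1,[0,-0.033,0.071],0],[1,[0,-0.03,0.077],0],[1,[0,-0.028,0.082],0],[1,[0,-0.026,0.086],0],[1,[0,-0.026,0.086],0]]' 40
python3 - <<'E'
from h import *
shot('wrist','w28');s=readout.read_state(); print(s['position'],s['force'],s['wrist_torque'],s['finger_gap'])
d=np.load('pics/w28.npy')
for r in range(5,320,25): print(r,world('wrist',[(275,r)],d[r,275])[0][1:])
E
```

```text
clock: 18.75
position: [0.6531, -0.1144, 0.0319]
tool_rot: [180.0, -0.1, 4.9]
force: [1.6, -2.3, 3.2]
finger_gap: 0.179
[ 0.65309976 -0.11409368  0.03218298] [ 1.01505974 -1.33594179  3.06004041] [-0.00342634 -0.17645305 -0.11931983] 0.1795990411647353
5 [-0.00450378  0.00352122]
30 [-0.01387565  0.00401471]
55 [-0.02354477  0.00452857]
80 [-0.03352291  0.00495228]
105 [-0.04380315  0.00620964]
130 [-0.05461289  0.00492367]
155 [-0.05522151  0.06592841]
180 [-0.06246895  0.06694298]
205 [-0.06897236  0.07089267]
230 [-0.07623111  0.07224493]
255 [-0.08423634  0.07228342]
280 [-0.09258964  0.07234064]
305 [-0.10076546  0.07328205]
```

View pics/w28.png

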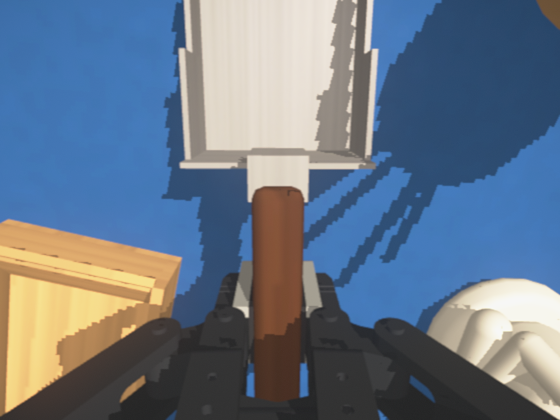

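The scoop is nearly level, with its floor at 4–5 mm. I'll press down slightly, open just enough and rise.

```bash
python3 -m handwheel '[[1,[0,0,0.003],0],[1,[0,0,0.005],0],[0.4,[0,0,0.005],0],[0.4,[0,0,0.005],0],[0.4,[0,0,0.005],0],[0.4,[0,0,-0.01],0],[0.4,[0,0,-0.035],0],[0.4,[0,0,-0.07],0],[0.4,[0,0,-0.11],0],[0.4,[0,0,-0.15],0]]' 40
python3 - <<'E'
from h import *
shot('wrist','w29');s=readout.read_state(); print(s['position'],s['force'],s['wrist_torque'],s['finger_gap'])
d=np.load('pics/w29.npy')
for r in range(5,320,25): print(r,world('wrist',[(275,r)],d[r,275])[0][1:])
E
```

```text
clock: 19.63
position: [0.6518, -0.113, 0.183]
tool_rot: [-180.0, 0.1, 5.0]
force: [1.0, 0.5, -0.1]
finger_gap: 0.302
[ 0.65570556 -0.11386121  0.19169353] [ 5.12001659 -0.90555598  9.02602036] [-0.0957556  -0.12599911 -0.03303878] 0.3006397101535239
5 [0.02375508 0.00874616]
30 [0.00569578 0.01214011]
55 [-0.01233957  0.01119939]
80 [-0.03121722  0.01254027]
105 [-0.05075253  0.01226346]
130 [-0.06467136  0.07073397]
155 [-0.08121555  0.07521028]
180 [-0.09883051  0.0757635 ]
205 [-0.11723937  0.0759614 ]
230 [-0.13615414  0.07686314]
255 [-0.18683653  0.01125434]
280 [-0.21422308  0.00928712]
305 [-0.24065063  0.01131188]
```

View pics/w29.png

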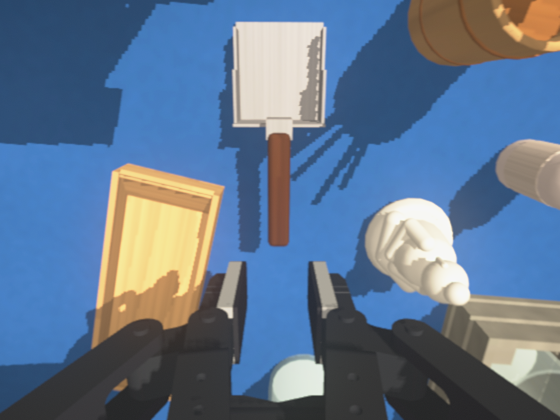

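The scoop lies flat on the table at about (280,130) in the wrist view, away from everything else. Next I'll go to the lever, rising first.

```bash
python3 -m handwheel '[[-0.2,[0,0,-0.04],0],[-0.2,[0,0,-0.08],0],[-0.2,[-0.02,-0.04,-0.11],0],[-0.2,[-0.032,-0.078,-0.11],0],[-0.2,[-0.045,-0.117,-0.11],0],[-0.2,[-0.057,-0.156,-0.11],0],[-0.2,[-0.07,-0.195,-0.11],0],[-0.2,[-0.082,-0.234,-0.11],0],[-0.2,[-0.094,-0.273,-0.11],0],[-0.2,[-0.1,-0.295,-0.11],0]]' 40
python3 - <<'E'
from h import *
shot('wrist','w30');s=readout.read_state(); print(s['position'],s['tool_rot'],s['force'],s['finger_gap'])
for t,z in[('lever_grip',.092),('cam_axis',.15),('jar',.008)]:
    for a in spotter.place_of(t,'wrist')[:3]: print(t,round(a['confidence'],2),np.round(a['xy'],1),atz('wrist',a['xy'],z))
E
```

```text
clock: 20.52
position: [0.5253, 0.1746, 0.2919]
tool_rot: [-180.0, 0.0, 5.0]
force: [0.2, 0.1, -0.3]
finger_gap: 0.604
[0.52423188 0.17766652 0.29196987] [-1.79883072e+02  4.79731040e-02  5.11079107e+00] [-3.01126568  4.2343921  -0.42777275] 0.5960789870755716
lever_grip 0.85 [258.1  64.8] [0.50019439 0.26980194 0.092     ]
cam_axis 0.61 [253.9 193.7] [0.50810849 0.17007102 0.15      ]
cam_axis 0.2 [454.1 158.8] [0.65856867 0.2115694  0.15      ]
jar 0.62 [261.7 125.7] [0.50644567 0.20757685 0.008     ]
```

View pics/w30.png

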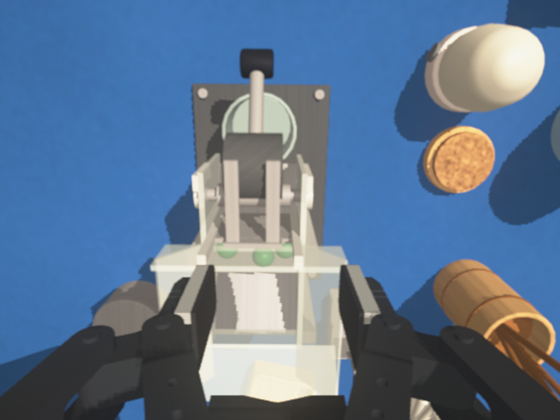

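```bash
python3 -m handwheel '[[-0.2,[-0.015,-0.045,0],0],[-0.2,[-0.015,-0.075,0],0],[-0.2,[-0.016,-0.09,0.03],0],[-0.2,[-0.016,-0.09,0.07],0],[-0.2,[-0.016,-0.09,0.11],0],[-0.2,[-0.016,-0.09,0.12],0],[-0.2,[-0.016,-0.09,0.12],0]]' 40
python3 - <<'E'
from h import *
s=readout.read_state();shot('wrist','w31'); print(s['position'],s['tool_rot'],s['force'],s['finger_gap'])
for t,z in[('lever_grip',.092)]:
    for a in spotter.place_of(t,'wrist')[:3]: print(t,round(a['confidence'],2),np.round(a['xy'],1),atz('wrist',a['xy'],z))
E
```

```text
clock: 21.3
position: [0.5024, 0.2583, 0.1693]
tool_rot: [179.9, 0.3, 4.9]
force: [-0.0, 0.0, 0.4]
finger_gap: 0.603
[0.50237023 0.2583116  0.16930657] [179.88362815   0.30507066   4.91871483] [-0.02839258  0.02880589  0.44868833] 0.6032195458150771
lever_grip 0.72 [271.6 200.7] [0.5001687  0.26986732 0.092     ]
```

View pics/w31.png

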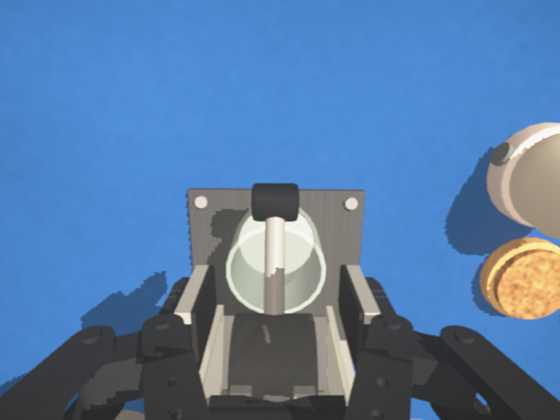

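```bash
python3 -m handwheel '[[-0.2,[0.0008,-0.0114,0],0],[-0.2,[0.0008,-0.0114,0.03],0],[-0.2,[0.0008,-0.0114,0.06],0],[-0.2,[0.0008,-0.0114,0.085],0],[-0.2,[0.0008,-0.0114,0.097],0],[1,[0.0008,-0.0114,0.097],0],[1,[0.0008,-0.0114,0.097],0],[1,[0.0008,-0.0114,0.097],0],[1,[0.0008,-0.0114,0.097],0],[1,[0.0008,-0.0114,0.097],0]]' 40
python3 - <<'E'
from h import *
s=readout.read_state();shot('wrist','w32'); print(s['position'],s['tool_rot'],s['force'],s['finger_gap'])
E
```

```text
clock: 22.23
position: [0.4999, 0.2713, 0.0758]
tool_rot: [180.0, 0.3, 4.9]
force: [-22.2, 5.3, -6.8]
finger_gap: 0.315
[0.49991599 0.27130404 0.07581629] [179.95986728   0.34147121   4.93658541] [-22.18151717   5.27780129  -6.79838664] 0.3152273526830344
```

View pics/w32.png

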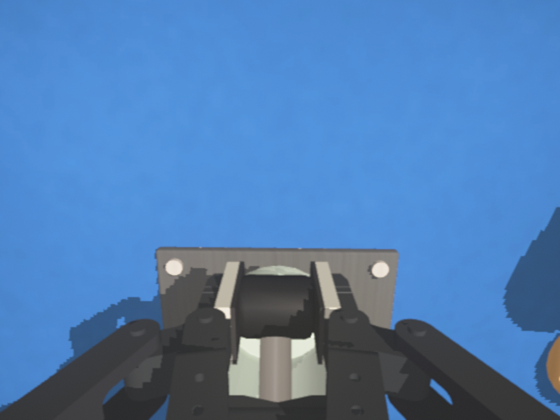

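The black grip is pinched across its flat ends (gap 0.315, about 27 mm), 2 mm off sideways. I'll correct that and swing the lever up along its arc.

```bash
python3 -m handwheel '[[1,[-0.002,-0.0046,-0.0089],0],[1,[-0.002,-0.0085,-0.0182],0],[1,[-0.002,-0.0115,-0.0277],0],[1,[-0.002,-0.0137,-0.0375],0],[1,[-0.002,-0.015,-0.0475],0],[1,[-0.002,-0.0154,-0.0575],0],[1,[-0.002,-0.015,-0.0675],0],[1,[-0.002,-0.0137,-0.0775],0],[1,[-0.002,-0.0115,-0.0873],0],[1,[-0.002,-0.0085,-0.0968],0]]' 40
python3 - <<'E'
from h import *
s=readout.read_state();shot('wrist','w33'); shot('scene','c33');print(s['position'],s['tool_rot'],s['force'],s['finger_gap'])
cv2.imwrite('pics/m33.png',np.hstack([cv2.resize(cv2.imread('pics/c33.png')[100:260,230:400],(400,376)),cv2.resize(cv2.imread('pics/w33.png')[:420,80:480],(376,376))]))
E
```

```text
clock: 23.12
position: [0.4991, 0.2793, 0.1737]
tool_rot: [180.0, 0.1, 5.0]
force: [-7.9, -4.4, -6.7]
finger_gap: 0.317
[0.49912529 0.27934323 0.17373902] [1.79978236e+02 1.19442731e-01 4.97060610e+00] [-7.89620912 -4.40405901 -6.73097246] 0.3171945076044236
```

View pics/m33.png

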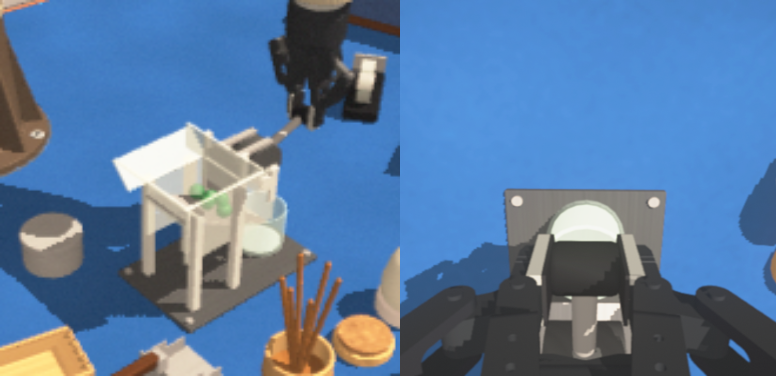

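```bash
python3 -m handwheel '[[1,[-0.001,0.0039,-0.0093],0],[1,[-0.001,0.0085,-0.0182],0],[1,[-0.001,0.0139,-0.0267],0],[1,[-0.001,0.02,-0.0346],0],[1,[-0.001,0.0268,-0.042],0],[1,[-0.001,0.0342,-0.0488],0],[1,[-0.001,0.0421,-0.0549],0],[1,[-0.001,0.0506,-0.0603],0],[1,[-0.001,0.0595,-0.0649],0],[1,[-0.001,0.0688,-0.0688],0]]' 40
python3 - <<'E'
from h import *
s=readout.read_state();shot('wrist','w34'); shot('scene','c34');shot('side','s34');print(s['position'],s['tool_rot'],s['force'],s['finger_gap'])
cv2.imwrite('pics/m34.png',np.hstack([cv2.resize(cv2.imread('pics/c34.png')[100:260,230:400],(400,376)),cv2.resize(cv2.imread('pics/w34.png')[:420,80:480],(376,376))]))
E
```

```text
clock: 24.05
position: [0.5045, 0.211, 0.2426]
tool_rot: [-179.9, 0.0, 5.0]
force: [-9.6, 3.1, -4.2]
finger_gap: 0.316
[0.50453038 0.21103909 0.24256206] [-1.79938123e+02  4.11436203e-02  4.97085133e+00] [-9.64951252  3.09340332 -4.21770931] 0.3159997404937049
```

View pics/m34.png

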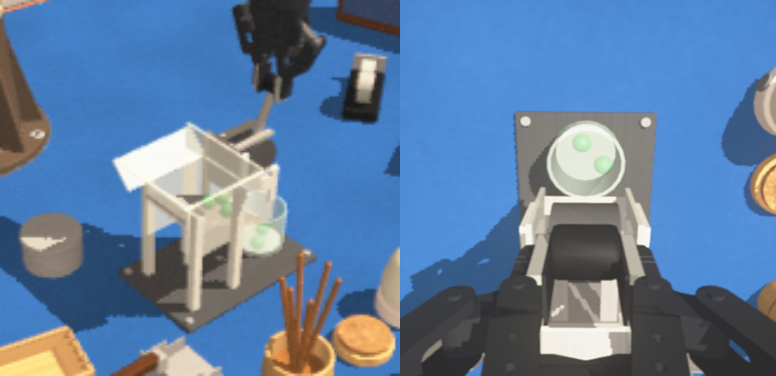

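Two marbles are already in the jar. I'll go on to upright and hold.

```bash
python3 -m handwheel '[[1,[-0.001,0.0095,-0.003],0],[1,[-0.001,0.0193,-0.0052],0],[1,[-0.001,0.0293,-0.0065],0],[1,[-0.001,0.0393,-0.0069],0],[1,[-0.001,0.0393,-0.0069],0],[1,[-0.001,0.0393,-0.0069],0],[1,[-0.001,0.0393,-0.0069],0],[1,[-0.001,0.0393,-0.0069],0],[1,[-0.001,0.0393,-0.0069],0],[1,[-0.001,0.0393,-0.0069],0]]' 40
python3 - <<'E'
from h import *
s=readout.read_state();shot('wrist','w35'); shot('scene','c35');shot('side','s35');print(s['position'],s['tool_rot'],s['force'],s['finger_gap'])
cv2.imwrite('pics/m35.png',np.hstack([cv2.resize(cv2.imread('pics/c35.png')[100:260,230:400],(400,376)),cv2.resize(cv2.imread('pics/w35.png')[:420,80:480],(376,376))]))
cv2.imwrite('pics/m35b.png',np.hstack([cv2.resize(cv2.imread('pics/s35.png')[60:260,140:340],(500,500))]))
for t in('lever_grip','cam_axis'):
    for c in('scene','side'): print(t,c,[(np.round(a['xy'],1),round(a['confidence'],2),atz(c,a['xy'],.265 if t[0]=='l' else .15)) for a in spotter.place_of(t,c)[:2]])
E
```

```text
clock: 25.03
position: [0.5076, 0.1721, 0.2498]
tool_rot: [-179.9, -0.1, 5.0]
force: [-10.1, 2.6, 4.5]
finger_gap: 0.318
[0.50761371 0.17214341 0.2498202 ] [-1.79942621e+02 -5.15443267e-02  4.96909237e+00] [-10.11980752   2.57779014   4.54066181] 0.31761092824749837
lever_grip scene [(array([339.4, 139.2]), 0.75, array([0.52398002, 0.17472697, 0.265     ])), (array([333.5, 165.6]), 0.74, array([0.61807358, 0.07605407, 0.265     ]))]
lever_grip side [(array([218.4, 102.1]), 0.58, array([0.50996398, 0.17811508, 0.265     ]))]
cam_axis scene [(array([331.2, 166.5]), 0.7, array([0.48864139, 0.18298678, 0.15      ]))]
cam_axis side [(array([221.6, 147.8]), 0.73, array([0.50462534, 0.16367331, 0.15      ])), (array([215.6, 102.5]), 0.39, array([0.51322044, 0.33306192, 0.15      ]))]
```

View pics/m35.png

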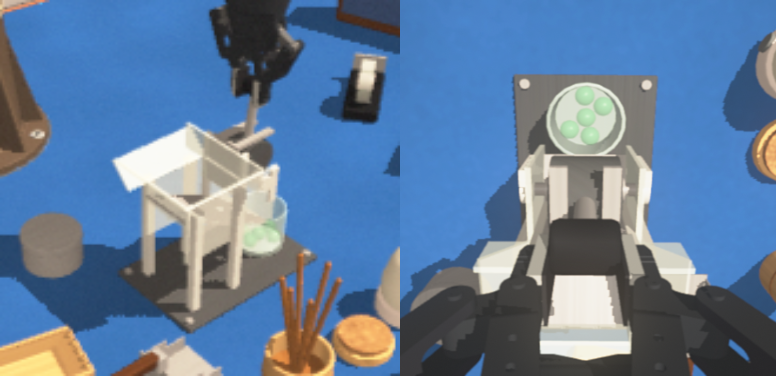

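View pics/m35b.png

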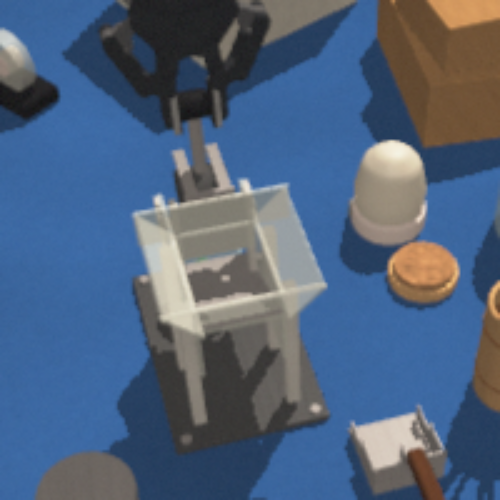

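Run:
```python
from h import *
np.set_printoptions(precision=1,suppress=True)
th=np.radians(95);u=np.array([np.cos(th),np.sin(th),0]);
A=np.array([.508,.170,.15])
for a in(110,120,130):
    b=np.radians(a-30);G=A+.115*(np.cos(b)*u+np.sin(b)*np.array([0,0,1])); M=A+.06*(np.cos(b)*u+np.sin(b)*np.array([0,0,1]))
    print(a,'scene',proj('scene',[A,M,G]).tolist(),'side',proj('side',[A,M,G]).tolist(),'wrist',proj('wrist',[M,G]).tolist())
cv2.imwrite('pics/z35.png',np.hstack([cv2.resize(cv2.imread('pics/c35.png')[115:195,300:380],(480,480),interpolation=2)]))
# measure: dark grip pixels from wrist depth
d=np.load('pics/w35.npy');b=cv2.imread('pics/w35.png')
for r in range(200,300,8): print(r,b[r,277],(world('wrist',[(277,r)],d[r,277])[0]*1000))
```

```text
110 scene [[331.90692827451807, 170.79878352692074], [335.7306637254932, 152.93092911414132], [339.43167320938744, 135.63655833813132]] side [[222.67062704653094, 145.74918523515876], [219.320640265405, 122.65608476751852], [215.97965532823122, 99.62503842139068]] wrist [[277.95132879883107, 227.3768176798197], [278.4773658537807, 254.52862463058256]]
120 scene [[331.90692827451807, 170.79878352692074], [333.21449259716996, 153.88655350552776], [334.4919691752603, 137.3634828149871]] side [[222.67062704653094, 145.74918523515876], [220.34534546634706, 125.28854036631694], [217.9913152722781, 104.57493035803272]] wrist [[277.94589583432986, 246.4287090119917], [278.44741739368277, 303.2600703100749]]
130 scene [[331.90692827451807, 170.79878352692074], [330.63568700135085, 155.383282057497], [329.38445471922813, 140.21041637827355]] side [[222.67062704653094, 145.74918523515876], [221.45864698957413, 128.61437404773767], [220.21688184481906, 111.05846529134786]] wrist [[277.92862448042985, 263.52524846158366], [278.3787577563818, 343.5042775739413]]
200 [118 126 130] [505.7 190.7 193.7]
208 [118 127 133] [506.1 186.7 195.7]
216 [123 131 136] [506.4 183.1 198.8]
224 [135 147 156] [506.4 182.6 210.2]
232 [135 146 156] [506.3 184.  225. ]
240 [134 145 156] [506.1 185.6 238.9]
248 [54 56 59] [505.3 193.9 266.3]
256 [59 61 64] [505.4 192.9 271.1]
264 [62 64 68] [505.6 190.9 273.5]
272 [66 68 73] [505.8 188.6 275.1]
280 [65 67 71] [506. 186. 276.]
288 [63 66 70] [506.2 184.2 278.2]
296 [60 64 68] [506.5 181.  278.2]
```

View pics/z35.png

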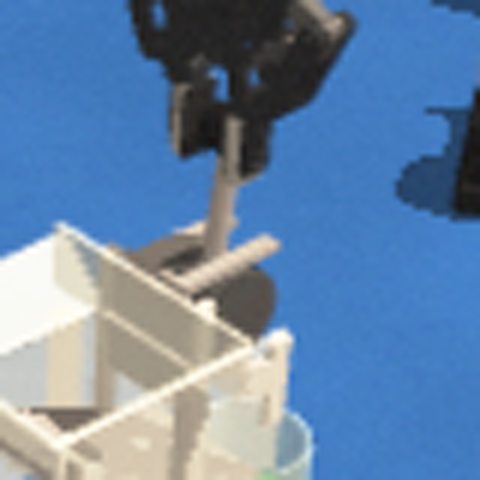

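All five marbles are in the jar. The rod still leans about 5–7° short of upright by both the wrist depth and the scene view, so I'll swing it about 12 mm further.

```bash
python3 -m handwheel '[[1,[-0.001,0.004,-0.0005],0],[1,[-0.001,0.008,-0.001],0],[1,[-0.001,0.012,-0.001],0],[1,[-0.001,0.012,-0.001],0],[1,[-0.001,0.012,-0.001],0]]' 40
cat > lev.py <<'E'
from h import *
import sys
np.set_printoptions(precision=1,suppress=True)
n=sys.argv[1]
s=readout.read_state();shot('wrist','w'+n); shot('scene','c'+n);shot('side','s'+n);print(s['clock'],s['position']*1000,s['force'],s['finger_gap'])
d=np.load('pics/w%s.npy'%n);b=cv2.imread('pics/w%s.png'%n)
R=[];B=[]
for r in range(180,330,3):
  for c in (273,276,279):
    P=world('wrist',[(c,r)],d[r,c])[0]
    if .19<P[2]<.25: R.append(P)
    elif .255<P[2]<.285: B.append(P)
R=np.array(R);B=np.array(B)
A=np.polyfit(R[:,2],R[:,1],1);print('rod lean deg',np.degrees(np.arctan(A[0])),'n',len(R),'y at .15',A[0]*.15+A[1])
# circle fit barrel y,z radius 12
from scipy.optimize import least_squares
f=least_squares(lambda p:np.hypot(B[:,1]-p[0],B[:,2]-p[1])-.012,[.175,.265]);print('barrel c',f.x*1000,'rms',np.std(f.fun)*1000)
for c in('scene','side'):
    for t in('lever_grip','cam_axis'):print(t,c,[(np.round(a['xy'],1),round(a['confidence'],2)) for a in spotter.place_of(t,c)[:2]])
cv2.imwrite('pics/z%s.png'%n,np.hstack([cv2.resize(cv2.imread('pics/c%s.png'%n)[115:215,300:400],(400,400),interpolation=2),cv2.resize(b[:,80:480],(400,400))]))
E
python3 lev.py 36
```

```text
clock: 25.8
position: [0.5085, 0.1598, 0.2501]
tool_rot: [-180.0, -0.1, 5.0]
force: [-5.0, 3.7, 5.8]
finger_gap: 0.316
25.8 [508.5 159.8 250.1] [-5.   3.7  5.8] 0.31639028229505606
rod lean deg -9.024550268572211 n 62 y at .15 0.18988085420292372
barrel c [171.  265.8] rms 0.556626220307
lever_grip scene [(array([339. , 137.6]), 0.76)]
cam_axis scene [(array([333.8, 170.4]), 0.79)]
lever_grip side [(array([217.8, 107.3]), 0.73), (array([293.1, 240.5]), 0.71)]
cam_axis side [(array([220.2, 146.1]), 0.7)]
```

View pics/z36.png

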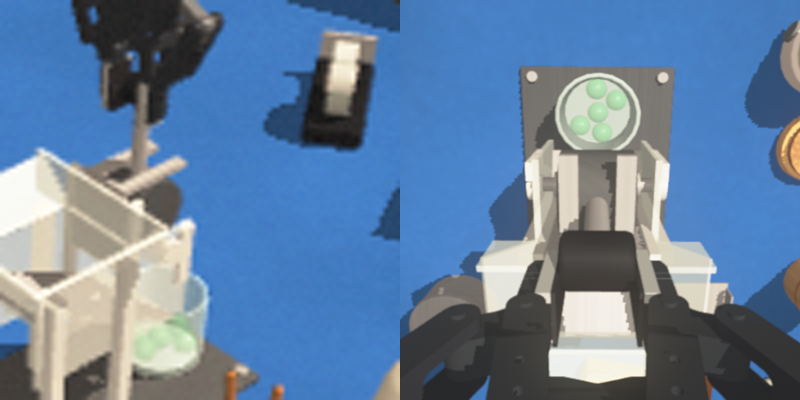

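Run:
```python
from h import *
np.set_printoptions(precision=1,suppress=True)
for n in('36',):
    d=np.load('pics/w%s.npy'%n)
    # find rod: profile along columns at given rows
    for r in range(190,262,6):
        P=world('wrist',[(c,r) for c in(274,278,282)],d[r,[274,278,282]])*1000
        print(r,P.mean(0),P[:,2])
# scene: rod edge detection
a=cv2.imread('pics/c36.png')
g=cv2.cvtColor(a,cv2.COLOR_BGR2HSV)
for r in range(136,160,2): print(r,[(c,int(g[r,c,1])) for c in range(328,345)])
```

```text
190 [506.6 184.8 195.9] [195.8 195.6 196.5]
196 [506.8 182.2 198.5] [197.9 198.4 199.2]
202 [507.1 179.  199. ] [199.9 199.2 198. ]
208 [505.2 196.8 265.2] [201.3 393.6 200.8]
214 [507.3 176.6 212.1] [213.  212.9 210.4]
220 [507.2 176.8 221.7] [222.5 222.1 220.7]
226 [507.2 176.6 229.6] [230.6 230.1 228.2]
232 [507.1 176.9 237.8] [238.5 237.9 237. ]
238 [507.1 177.  245. ] [245.5 245.7 244. ]
244 [506.4 183.2 266. ] [266.  266.4 265.8]
250 [506.5 182.6 270. ] [269.1 270.6 270.3]
256 [506.6 181.3 272.3] [272.1 272.4 272.5]
136 [(328, 29), (329, 27), (330, 13), (331, 18), (332, 15), (333, 31), (334, 36), (335, 41), (336, 37), (337, 23), (338, 13), (339, 14), (340, 8), (341, 51), (342, 114), (343, 156), (344, 167)]
138 [(328, 34), (329, 23), (330, 35), (331, 11), (332, 20), (333, 7), (334, 38), (335, 37), (336, 38), (337, 7), (338, 7), (339, 13), (340, 16), (341, 106), (342, 154), (343, 167), (344, 166)]
140 [(328, 50), (329, 35), (330, 23), (331, 71), (332, 114), (333, 32), (334, 38), (335, 42), (336, 38), (337, 22), (338, 7), (339, 12), (340, 11), (341, 118), (342, 166), (343, 166), (
[... 1106 characters left out ...]
, (335, 44), (336, 45), (337, 44), (338, 24), (339, 55), (340, 168), (341, 169), (342, 168), (343, 167), (344, 165)]
154 [(328, 24), (329, 43), (330, 42), (331, 45), (332, 44), (333, 45), (334, 44), (335, 42), (336, 9), (337, 169), (338, 165), (339, 166), (340, 165), (341, 151), (342, 109), (343, 33), (344, 13)]
156 [(328, 42), (329, 45), (330, 45), (331, 39), (332, 47), (333, 47), (334, 46), (335, 47), (336, 13), (337, 123), (338, 108), (339, 17), (340, 40), (341, 41), (342, 39), (343, 41), (344, 46)]
158 [(328, 37), (329, 30), (330, 37), (331, 33), (332, 36), (333, 40), (334, 44), (335, 48), (336, 39), (337, 42), (338, 42), (339, 46), (340, 44), (341, 45), (342, 14), (343, 96), (344, 167)]
```

The rod is now within about 1° of upright: its front face sits at y = 176.6–177.0 mm over 33 mm of height. One last check of the whole scene before handing in.

Run:
```python
import cv2,numpy as np
cv2.imwrite('pics/fin.png',np.hstack([cv2.resize(cv2.imread('pics/c36.png'),(400,300)),cv2.resize(cv2.imread('pics/s36.png'),(400,300))]))
a=cv2.imread('pics/s0.png') if 0 else cv2.imread('pics/side0.png');b=cv2.imread('pics/s36.png')
from h import *
for t in['jar','night_lamp','buddha','chopstick_holder','round_tin','jar_lid','closed_jar','tray','scoop']:
    m=spotter.place_of(t,'side')[:1]; n=spotter.place_of(t,'scene')[:1]
    print(t,[atz('side',x['xy'],.008 if t=='jar' else 0).round(3)[:2] for x in m],[atz('scene',x['xy'],.008 if t=='jar' else 0).round(3)[:2] for x in n])
```

```text
jar [] [array([0.517, 0.21 ])]
night_lamp [array([0.712, 0.271])] [array([0.725, 0.278])]
buddha [array([ 0.775, -0.155])] [array([ 0.771, -0.163])]
chopstick_holder [array([0.777, 0.026])] [array([0.773, 0.034])]
round_tin [array([ 0.364, -0.039])] [array([ 0.367, -0.037])]
jar_lid [array([0.729, 0.187])] [array([0.735, 0.191])]
closed_jar [array([ 0.693, -0.331])] [array([0.739, 0.184])]
tray [array([ 0.547, -0.219])] [array([ 0.563, -0.221])]
scoop [array([ 0.641, -0.031])] [array([ 0.654, -0.033])]
```

View pics/fin.png

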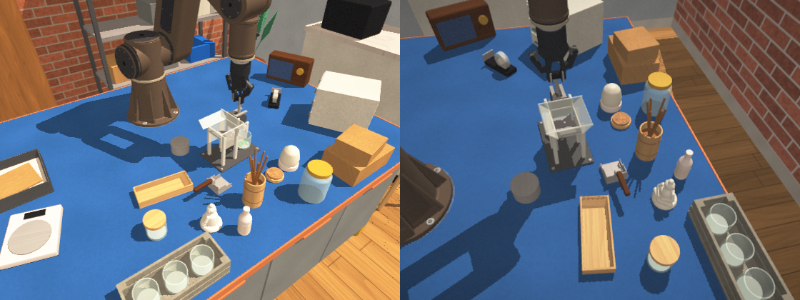

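```bash
python3 -c "
from plant import ctrl,readout
s=readout.read_state();print(s['clock'],s['position'],s['force'],s['finger_gap'])
print(ctrl.close_job())"
```

```text
27.05 [0.50846469 0.16005867 0.25003836] [-5.49716371  3.50402568  6.60761665] 0.316403083202012
the job is handed in; nothing more can be done
None
```

I handed the job in at 27 s with the gripper still holding the lever upright. All five marbles had been scooped, tipped into the hopper with its gate closed, and run out into the jar.

**Last checks:**
- **Marbles:** all five show in the jar in the wrist picture.
- **Lever:** the rod was within about 1° of upright by wrist depth and about 2° by the scene picture. My first stop was about 6° short by wrist depth, so I moved it 12 mm further. The grip stayed steady, with only a few newtons at the wrist.
- **Scoop:** it lies flat on the table near (0.65, -0.04), not back in the tray.
- **Jar and other objects:** the jar was found only in the scene view, within about 4 mm of where it started. The other objects look undisturbed in the final pictures, and their positions agree within the network scatter, about 1–2 cm.

**What didn't go to plan:**
- **Tipping the scoop:** the tool cannot tilt, and pressing the scoop's edge against the hopper wall did not turn it. I loosened the grip over the bin instead. The scoop slipped, its handle sliding about 20 mm in the fingers and its edge coming to rest inside the bin, before I closed again. No marbles were lost.
- **Network misreads:** the final scene view reported the closed jar at the jar lid's place. The side view and the pictures show it where it started.

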